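Steady a rocking display stand, stock it with tea caddies and shut its door

ROBOT

A 7-joint arm with a two-finger parallel gripper is mounted at the origin on the work surface. World frame = base frame: x ahead of the robot, y to its left, z up, the work surface at z = 0. Lengths are in m, angles in rad, forces in N, time in s.
With the tool pointing down it reaches from about 0.425 to 0.95 m from the base axis. Payload 16.7 kg.
Tool frame: the origin (TCP) lies at the very end of the fingers, on their centre line; the grasp point (between the pads) lies 19 mm behind it; z points along the fingers, y is the line along which they close (so a half turn about z gives the same grasp; the last joint's range is limited). The gripper opens to 94 mm and grips with 3 to 60 N. Pads are 16 mm wide; open, the fingers measure 119 mm over their backs; the gripper's body (75 mm by 177 mm) begins 78 mm behind the grasp point.
Start: joints at [1.173, 0.426, 0.074, 1.606, -0.034, 1.111, -0.067], TCP at [0.166, -0.654, 0.205] pointing down, gripper open.
Joint ranges: [-2.85, 2.85], [-0.5, 2.14], [-1.23, 1.37], [0.21, 2.46], [-1.02, 4.16], [0.16, 2.05], [-2.73, 2.73]. Speed limits (rad/s): [1.89, 1.89, 2.39, 2.39, 3.01, 3.01, 3.01].

INTERFACE

Orientations are given as a unit quaternion [w, x, y, z].
In Python, from cell import r gives the robot as it stands.
- The arm moves only by the tool jog_arm, never from a script. Its argument "moves" is a list of rows, each an object of numbers: "fingers": the closure in counts, from 0 (fully open) to 255 (shut); "dx", "dy", "dz": the shift along the tool's x, y, z in mm; "rx", "ry", "rz": the turn, a rotation vector about the tool's x, y, z in rad. A call has 1 to 8 rows; each row is the pose to reach, as a shift and turn from the pose commanded when the call began, along the tool's axes at that moment; what a row does not reach only later rows make up. A row lasts 1/10 s, in which the tool goes at most 50 mm and 8.59 degrees, less where a joint would pass 70% of its speed; a pose out of reach is approached as far as the arm can. A call with a gripper value outside its range is refused whole. The fingers move at their own pace and stop on an object; "grip_force" is the grip in N (left out, the last holds). Time passes only in rows, so rows that repeat a pose let the fingers close. It gives the time, the measured TCP pose, the force, the opening and the grip force at its end, in the units of the state.
- r.get_obs(): the state, without advancing time (a new reading comes with each control period).
- r.capture(name): name is "scene" or "top" or "wrist"; returns (picture, depth): 420x560x3 uint8, blue, green, red; 420x560 float32, m along the optical axis (not along the pixel's ray), 0 where there is no reading.
- r.camera_info(name): a dict with "fx", "fy", "cx", "cy" (pixels), "k1" (the pictures are not rectified: a ray, as slopes to the right and down, at radius r is drawn at 1 + k1 r^2 times it, then the intrinsics apply), "world_from_camera" (4x4, takes a point from camera to world coordinates). Camera axes: x right, y down, z forward; pixel columns grow to the right and rows downward; lengths in m; the calibration is good to about 2 mm. A picture is of the moment at which its call begins: read the wrist's pose just before it. camera_info takes no time and is no camera call; for the wrist camera it gives the pose at the moment of the call.
- r.close_job(): hands the job in; it is judged then, once.
The state is a dict: "t": time; "q": joint angles; "qd": joint speeds; "joint_efforts": joint torques, N m; "tool_pos": TCP position; "eef_rot": TCP orientation; "ft_force": force on the tool from outside, world axes, zero at the start; "torque": the same for the moment, N m; "gripper_width": finger opening in m; "grasp_force": force on a finger pad.
Only numpy, scipy, OpenCV 4.12 (cv2) and the standard library are available. Lean on these libraries where they do the work, as an engineer would, in place of code of your own. Each camera call takes 0.05 s, during which the arm holds its last target. There are 200 camera calls.

TASK

The display stand rocks because its two front screw feet are too short: turn their knobs until the stand is level and stands firmly on all four feet. Then set every tea caddy on the table upright inside the stand's glazed bay, and last push the glass door fully shut so that it clicks home on its catch. Leave the white cup where it stands.

Things in the scene. Friction and masses are not known exactly. Their poses are not given: they have to be found in the camera images.
- stand: Loose dark wood display stand, about 4 kg. Origin at table level below the deck (when level); own x to the back, y to the left seen from the robot, z up. Deck x -115 to 125 mm, y -175 to 175 mm, top at z 50 mm, underside 30 mm. Feet at x = 95 (rear, fixed) and x = -85 mm (front, screws), y = 145 and -145 mm. Its rear half carries a roofless glazed bay.
- bay (a point): Centre of the bay's floor (the deck top), at x = 59, y = 0, z = 50 mm of the stand. Inside, the bay runs 51 mm to the front and to the back of it and 95 mm to left and right. Glass walls 8 mm thick, 65 mm high, at left, right and back; the door closes the front, the top is open.
- finial_right (a point): Top of the fixed black finial over the right rear foot, 40 mm above the deck (the left one alike): exactly as high above the deck as the front knobs' tops are when the front feet are as long as the rear ones.
- screw_left (a joint): Turn of the left front screw foot (rad). Positive is clockwise seen from above, which drives knob and foot down through the deck by 2 mm per rad and so raises that corner. It reads 0 when the foot is as long as the rear ones, negative while it is too short; ends at -6 and 2.5. It stays where it is left (friction about 0.06 N m).
- screw_right (a joint): The same for the right front screw foot.
- knob_left (a point): Middle of the left knob: upright black round knob, 34 mm across, 26 mm high, with a white mark on top, at x = -85, y = 145 mm of the stand, its middle 77 mm above the underside of its foot and 27 mm above the deck (up to 10 mm more while the foot is short). It can be gripped from above at any yaw.
- knob_right (a point): Middle of the right knob, the same, at x = -85, y = -145 mm of the stand.
- foot_left: Rubber pad under the left front screw, origin at its underside.
- foot_right: Rubber pad under the right front screw, origin at its underside.
- foot_rear_left: Fixed rubber foot, rear left, origin at its underside.
- foot_rear_right: Fixed rubber foot, rear right, origin at its underside.
- door (a joint): Opening angle of the glass door (rad): 0 is shut, up to 1.45; it swings towards the robot about an upright hinge at its left edge. A sprung ball on the right jamb must be passed over the last 0.08 rad (about 3 N at the door's edge); beyond it, below about 0.03 rad, the door is held shut.
- door_hinge (a point): Point on the hinge axis, at x = 0, y = 98 mm of the stand, 35 mm above the deck.
- door_edge (a point): Point on the door's free edge, 172 mm from the hinge, 35 mm above the deck. The door panel is 10 mm thick (frame 12 mm), centred on the line from hinge to edge, from 3 to 64 mm above the deck. Its small brass pull is 158 mm from the hinge.
- caddy_clay: Terracotta tea caddy: squat upright cylinder 50 mm in diameter, 42 mm high (50 with the button on its lid), about 0.18 kg, origin at the centre of its underside. May be absent.
- caddy_white: White ceramic tea caddy with a dark wood lid, the same size and origin. May be absent.
- caddy_blue: Blue ceramic tea caddy, the same size and origin. May be absent.
- cup: White porcelain cup without a handle, 64 mm across, 50 mm high, to be left alone. Origin at its underside.

How it is judged:
By the outcome, as a careful person would: the job done as asked, in the order asked, and still so for the second after the job is handed in, with the robot touching nothing.
Of caddy_clay, caddy_white, caddy_blue only 2 to 3 are there at a start; the rules pass over those that are not, and their reading is None.
At some moment in a run one of caddy_clay, caddy_white, caddy_blue may be knocked a few centimetres aside while the robot is not near it.
It also fails if it takes over 210 s, if anything falls off the work surface, if the arm or the gripper's body presses on something with over 40 N, if the wrist force passes 120 N, or if a joint passes its speed limit or range.

## Working session

There is one attempt and no reset: what is moved stays moved. The work goes in short steps, Python scripts to look and compute and a tool call to move; the robot and the scene stay as the last step left them, time stands still between calls to the robot, and variables do not carry over. Pictures are saved under pics/ and viewed, at most 14 in all, crops included, and the job is handed in when it is done.

Besides the shell and the picture viewer there is one more tool, called as name(argument=value, ...), one argument or row to a line, values as JSON. jog_arm: Moves the arm, as the interface text tells. Its arguments: {"type":"object","properties":{"moves":{"type":"array"},"grip_force":{"type":"number"}},"required":["moves"]}

```bash
ls; mkdir -p pics; cat > h.py <<'E'
import numpy as np, cv2
from cell import r
from scipy.spatial.transform import Rotation as R
def info(n):
    i=r.camera_info(n); return i,np.array(i["world_from_camera"])
def ray(i,T,u,v):
    d=np.array([(u-i["cx"])/i["fx"],(v-i["cy"])/i["fy"]]); s=d.copy()
    for _ in range(20): s=d/(1+i["k1"]*(s@s))
    return T[:3,3],T[:3,:3]@np.r_[s,1]
def at(i,T,u,v,D):
    o,w=ray(i,T,u,v); return o+w*D
def onz(i,T,u,v,z):
    o,w=ray(i,T,u,v); return o+w*(z-o[2])/w[2]
def proj(i,T,p):
    c=T[:3,:3].T@(np.array(p)-T[:3,3]); s=c[:2]/c[2]; s=s*(1+i["k1"]*(s@s))
    return s[0]*i["fx"]+i["cx"],s[1]*i["fy"]+i["cy"]
def snap(n,f):
    i,T=info(n); p,d=r.capture(n); cv2.imwrite(f"pics/{f}.png",p); np.savez(f"pics/{f}.npz",d=d,T=T,K=np.array([i["fx"],i["fy"],i["cx"],i["cy"],i["k1"]])); return p,d
def load(f):
    z=np.load(f"pics/{f}.npz"); K=z["K"]; return dict(fx=K[0],fy=K[1],cx=K[2],cy=K[3],k1=K[4]),z["T"],z["d"],cv2.imread(f"pics/{f}.png")
def tool(p):
    "world point -> mm shift in tool axes from present TCP"
    o=r.get_obs(); q=o["eef_rot"]; M=R.from_quat([q[1],q[2],q[3],q[0]]).as_matrix()
    return M.T@(np.array(p)-o["tool_pos"])*1000
E
python3 - <<'E'
from h import *
snap("scene","s0"); snap("top","t0")
o=r.get_obs(); print({k:np.round(v,3) for k,v in o.items()})
for n in("scene","top"):print(info(n))
E
```

```text
pics
{'t': np.float64(0.1), 'q': array([ 1.173,  0.427,  0.074,  1.607, -0.034,  1.111, -0.067]), 'qd': array([-0.001, -0.003, -0.001, -0.001,  0.003, -0.   ,  0.001]), 'joint_efforts': array([ 6.0000e-03, -9.3747e+01,  3.6760e+00, -4.5505e+01, -4.9000e-02,
        1.7000e-02,  0.0000e+00]), 'tool_pos': array([ 0.165, -0.654,  0.205]), 'eef_rot': array([-0.001,  0.992,  0.124, -0.   ]), 'ft_force': array([ 0.234, -0.014,  0.002]), 'torque': array([ 0.046, -0.002, -0.003]), 'grasp_force': np.float64(0.0), 'gripper_width': np.float64(0.094)}
({'fx': 464.9636199703598, 'fy': 464.9636199703598, 'cx': 280.9858620448603, 'cy': 207.0861544899066, 'k1': -0.0646463638657251, 'world_from_camera': array([[ 0.30587254,  0.80153985, -0.51378581,  1.07563407],
       [ 0.95202372, -0.262959  ,  0.15653565, -0.15694441],
       [-0.00963504, -0.53701623, -0.84351688,  0.92438994],
       [ 0.        ,  0.        ,  0.        ,  1.        ]])}, array([[ 0.30587254,  0.80153985, -0.51378581,  1.07563407],
       [ 0.95202372, -0.262959  ,  0.15653565, -0.15694441],
       [-0.00963504, -0.53701623, -0.84351688,  0.92438994],
       [ 0.        ,  0.        ,  0.        ,  1.        ]]))
({'fx': 380.67400047561745, 'fy': 380.67400047561745, 'cx': 276.40034737174994, 'cy': 212.18378078209867, 'k1': -0.05908189684746243, 'world_from_camera': array([[ 0.01252142, -0.98643568,  0.16366998,  0.4138773 ],
       [-0.99988798, -0.01100988,  0.01013916, -0.02708774],
       [-0.00819964, -0.16377861, -0.98646304,  0.94678836],
       [ 0.        ,  0.        ,  0.        ,  1.        ]])}, array([[ 0.01252142, -0.98643568,  0.16366998,  0.4138773 ],
       [-0.99988798, -0.01100988,  0.01013916, -0.02708774],
       [-0.00819964, -0.16377861, -0.98646304,  0.94678836],
       [ 0.        ,  0.        ,  0.        ,  1.        ]]))
```

View pics/s0.png

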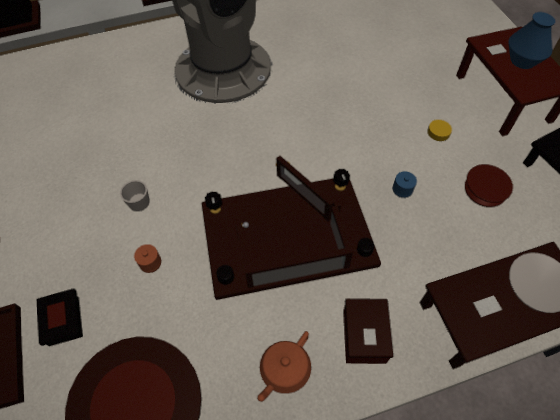

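View pics/t0.png

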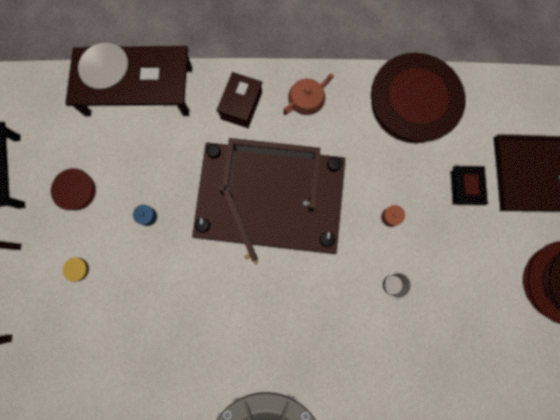

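The scene shows the stand with its door ajar, the blue caddy at (405,184), the clay caddy at (147,259) and a cup at (136,195). I see no white caddy. I'll enlarge the stand in both views.

```bash
python3 - <<'E'
from h import *
_,_,_,s=load("s0");_,_,_,t=load("t0")
g=lambda a:np.clip(a.astype(float)*1.0,0,255).astype(np.uint8)
gam=lambda a:(255*(a/255.)**0.6).astype(np.uint8)
a=cv2.resize(gam(s[150:300,190:390]),(800,600),interpolation=cv2.INTER_CUBIC);cv2.imwrite("pics/s0c.png",a)
b=cv2.resize(gam(t[130:265,180:360]),(800,600),interpolation=cv2.INTER_CUBIC);cv2.imwrite("pics/t0c.png",b)
E
```

```text
(no output)
```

View pics/s0c.png

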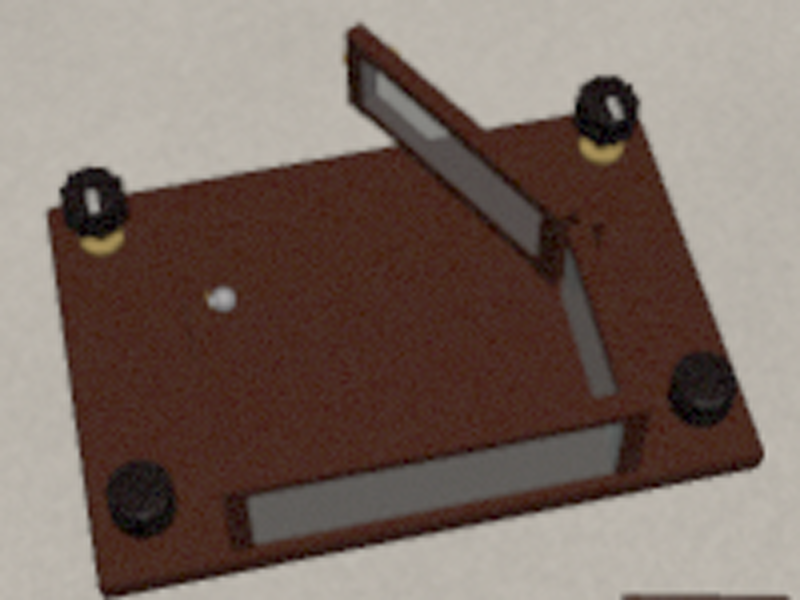

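View pics/t0c.png

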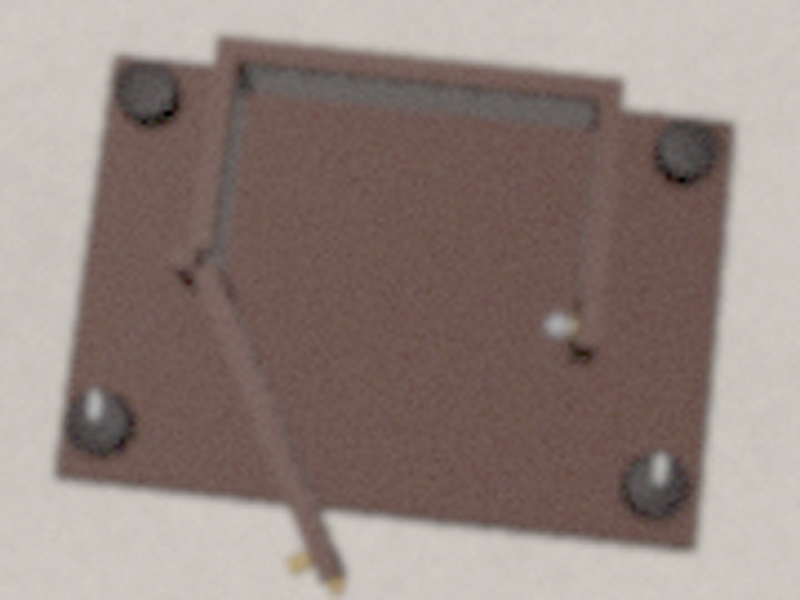

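Both crops agree. The front knobs (with white marks) are at top px (202,224) and (327,239), the finials are at (213,151) and (334,164), and the door is about 1 rad open, pull side down. Next I triangulate these points.

```bash
cat >> h.py <<'E'
def tri(f1,p1,f2,p2):
    A=np.zeros((3,3));b=np.zeros(3);rs=[]
    for f,p in((f1,p1),(f2,p2)):
        i,T,_,_=load(f);o,w=ray(i,T,*p);w=w/np.linalg.norm(w);P=np.eye(3)-np.outer(w,w);A+=P;b+=P@o;rs.append((P,o))
    x=np.linalg.solve(A,b);return x,[1e3*np.linalg.norm(P@(x-o)) for P,o in rs]
def patch(f,u,v,k=2):
    i,T,d,_=load(f);u0,v0=int(round(u)),int(round(v));q=d[v0-k:v0+k+1,u0-k:u0+k+1];return at(i,T,u,v,np.median(q[q>0]))
E
python3 - <<'E'
from h import *
np.set_printoptions(precision=4,suppress=True)
for n,s,t in[("kr",(213.3,198.8),(327.4,238.5)),("kl",(341.5,175.),(202.3,224)),("fr",(225,270.8),(334.1,163.7)),("fl",(365.5,243.8),(213.3,150.7)),("clay",(147,254),(395,216)),("blue",(405,179),(144.5,215)),("cup",(134,189),(394,285))]:
    x,e=tri("s0",s,"t0",t); print(n,x,np.round(e,1),"depth",patch("s0",*s),patch("t0",*t))
# door edge & hinge top
for n,s,t in[("edge",(190+356*.25,150+30*.25),(180+332*.225,130+578*.225)),("hinge",(190+558*.25,150+220*.25),(180+203*.225,130+262*.225))]:
    x,e=tri("s0",s,"t0",t); print(n,x,np.round(e,1))
# deck plane from scene depth/top depth
for f in("s0","t0"):
    i,T,d,im=load(f); P=[]
    for v in range(130,300):
        for u in range(180,400):
            if d[v,u]>0 : P.append(np.r_[at(i,T,u,v,d[v,u]),u,v])
    P=np.array(P)
    M=(P[:,2]>.03)&(P[:,2]<.065); Q=P[M]
    c=np.median(Q[:,:2],0); print(f,"n",len(Q),c)
    A=np.c_[Q[:,:2]-c,np.ones(len(Q))]; w=np.ones(len(Q),bool)
    for _ in range(8):
        s=np.linalg.lstsq(A[w],Q[w,2],rcond=None)[0]; w=abs(A@s-Q[:,2])<.004
    print("plane",s,w.sum())
    print(cv2.minAreaRect((Q[w][:,:2]*1000).astype(np.float32)))
E
```

```text
kr [ 0.4977 -0.1345  0.0844] [0.3 0.3] depth [ 0.5021 -0.1345  0.0906] [ 0.4972 -0.1342  0.0888]
kl [0.5273 0.1516 0.0878] [0.9 0.9] depth [0.5287 0.1518 0.0899] [0.5269 0.1503 0.0897]
fr [ 0.673  -0.1519  0.0873] [0. 0.] depth [ 0.6749 -0.1519  0.0911] [ 0.6726 -0.1517  0.0888]
fl [0.7028 0.134  0.0859] [1.1 1.1] depth [0.7051 0.1334 0.0906] [0.7016 0.1324 0.0888]
clay [ 0.5588 -0.3036  0.0376] [1.8 1.8] depth [ 0.5645 -0.3003  0.0462] [ 0.5571 -0.3026  0.047 ]
blue [0.5541 0.3051 0.0413] [2. 2.] depth [0.5578 0.304  0.0477] [0.5531 0.3018 0.0445]
cup [ 0.3933 -0.2975  0.052 ] [4.4 4.4] depth [ 0.371  -0.3063  0.0257] [ 0.393  -0.3072  0.0044]
edge [0.4468 0.0301 0.1017] [1.9 1.9]
hinge [0.6047 0.0949 0.1072] [2.2 2.2]
s0 n 11737 [ 0.6058 -0.0129]
plane [ 0.0378 -0.0049  0.0468] 10537
((595.2264404296875, 59.26161193847656), (466.39495849609375, 267.2811584472656), 84.15033721923828)
t0 n 12291 [ 0.5889 -0.011 ]
plane [ 0.0372 -0.0019  0.0452] 11660
((575.191650390625, -65.80058288574219), (497.6971435546875, 400.0504150390625), 88.32526397705078)
```

Depth puts the knob tops at about 0.089 m, as expected. The deck pitches down about 0.037 to the front, so each foot is short by about 3.4 rad. I'll move over the right knob.

```bash
python3 - <<'E'
from h import *
print(np.round(tool([.4975,-.1343,.13]),1), np.round(tool([.4975,-.1343,.058]),1))
E
```

```text
[ 449.4 -422.3   75.3] [ 449.4 -422.3  147.3]
```

jog_arm(
  moves=[
    {"dx": 36, "dy": -34, "fingers": 90},
    {"dx": 72, "dy": -68, "fingers": 90},
    {"dx": 108, "dy": -101, "fingers": 90},
    {"dx": 144, "dy": -135, "fingers": 90},
    {"dx": 180, "dy": -169, "fingers": 90},
    {"dx": 216, "dy": -203, "fingers": 90},
    {"dx": 252, "dy": -237, "fingers": 90},
    {"dx": 288, "dy": -270, "fingers": 90},
  ],
)

```text
$.moves[0]: bad value
```

jog_arm(
  moves=[
    {"dx": 36, "dy": -34},
    {"dx": 72, "dy": -68},
    {"dx": 108, "dy": -101},
    {"dx": 144, "dy": -135},
    {"dx": 161, "dy": -152},
    {"dx": 161, "dy": -152},
    {"dx": 161, "dy": -152},
  ],
)

```text
$.moves[0]: bad value
```

```bash
python3 - <<'E'
from h import *
o=r.get_obs();print(o["t"],o["q"],o["tool_pos"],o["eef_rot"],o["gripper_width"])
print(np.round(tool([.4975,-.1343,.058]),1))
E
```

```text
0.1 [ 1.17348282  0.42666075  0.07385419  1.60651842 -0.03410167  1.11078669
 -0.06711431] [ 0.1654486  -0.65401849  0.20486233] [-5.46689500e-04  9.92336125e-01  1.23566598e-01 -1.06522197e-04] 0.09394245404945445
[ 449.4 -422.3  147.3]
```

jog_arm(
  moves=[
    {"dx": 36, "dy": -34, "dz": 0, "rx": 0, "ry": 0, "rz": 0, "fingers": 90},
    {"dx": 72, "dy": -68, "dz": 0, "rx": 0, "ry": 0, "rz": 0, "fingers": 90},
    {"dx": 108, "dy": -101, "dz": 0, "rx": 0, "ry": 0, "rz": 0, "fingers": 90},
    {"dx": 144, "dy": -135, "dz": 0, "rx": 0, "ry": 0, "rz": 0, "fingers": 90},
    {"dx": 180, "dy": -169, "dz": 0, "rx": 0, "ry": 0, "rz": 0, "fingers": 90},
    {"dx": 216, "dy": -203, "dz": 0, "rx": 0, "ry": 0, "rz": 0, "fingers": 90},
    {"dx": 252, "dy": -237, "dz": 0, "rx": 0, "ry": 0, "rz": 0, "fingers": 90},
    {"dx": 288, "dy": -270, "dz": 0, "rx": 0, "ry": 0, "rz": 0, "fingers": 90},
  ],
)

```text
t: 0.9
tool_pos: [0.3791, -0.32, 0.2055]
eef_rot: [0.0, 0.992, 0.124, -0.0]
ft_force: [1.0, -1.0, 0.4]
gripper_width: 0.061
grasp_force: 0.0
```

jog_arm(
  moves=[
    {"dx": 36, "dy": -34, "dz": 0, "rx": 0, "ry": 0, "rz": 0, "fingers": 90},
    {"dx": 72, "dy": -68, "dz": 0, "rx": 0, "ry": 0, "rz": 0, "fingers": 90},
    {"dx": 108, "dy": -101, "dz": 0, "rx": 0, "ry": 0, "rz": 0, "fingers": 90},
    {"dx": 144, "dy": -135, "dz": 0, "rx": 0, "ry": 0, "rz": 0, "fingers": 90},
    {"dx": 161, "dy": -152, "dz": 0, "rx": 0, "ry": 0, "rz": 0, "fingers": 90},
    {"dx": 161, "dy": -152, "dz": 0, "rx": 0, "ry": 0, "rz": 0, "fingers": 90},
  ],
)

```text
t: 1.5
tool_pos: [0.4988, -0.1315, 0.2053]
eef_rot: [-0.001, 0.992, 0.126, 0.0]
ft_force: [0.3, -1.1, 0.1]
gripper_width: 0.0607
grasp_force: 0.0
```

```bash
python3 - <<'E'
from h import *
o=r.get_obs();print(o["t"],o["q"],o["tool_pos"],o["eef_rot"],o["gripper_width"])
print(np.round(tool([.4975,-.1343,.058]),1))
p,d=snap("wrist","w0")
print(info("wrist")[1])
cv2.imwrite("pics/w0g.png",(255*(p/255.)**0.6).astype(np.uint8))
E
```

```text
1.5 [ 0.40760813  0.18390659 -0.30754098  1.94271056  0.06343136  1.02430718
 -1.24583453] [ 0.49879141 -0.13146049  0.20529329] [-5.84403903e-04  9.92008205e-01  1.26171945e-01  1.43428831e-04] 0.060737286891155436
[ -2.    2.6 147.3]
[[ 0.24931434 -0.93474187 -0.25317976  0.57103121]
 [-0.96842208 -0.24091897 -0.06416177 -0.11475693]
 [-0.00102112  0.26118132 -0.96528922  0.3834498 ]
 [ 0.          0.          0.          1.        ]]
```

View pics/w0g.png

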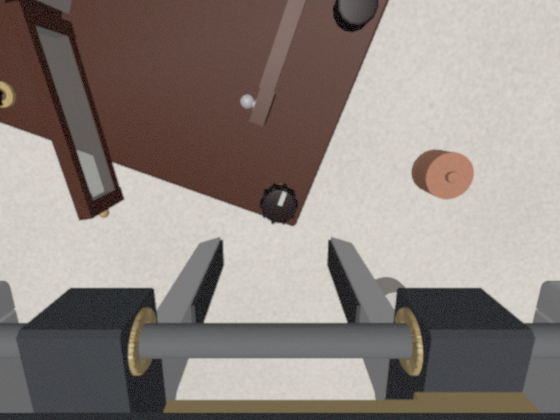

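The wrist view shows the right knob top at (280,203), the catch ball at (247,101), and the clay caddy at (452,176).

```bash
python3 - <<'E'
from h import *
for u,v in((280,200),(452,176),(355,5)):print(patch("w0",u,v))
E
```

```text
[ 0.50273417 -0.1346665   0.08973995]
[ 0.56216563 -0.30210874  0.04910979]
[ 0.67216139 -0.15171874  0.08874425]
```

jog_arm(
  moves=[
    {"dx": -1, "dy": 1, "dz": 10, "rx": 0, "ry": 0, "rz": -0.15, "fingers": 90},
    {"dx": -2, "dy": 2, "dz": 20, "rx": 0, "ry": 0, "rz": -0.3, "fingers": 90},
    {"dx": -2, "dy": 2, "dz": 30, "rx": 0, "ry": 0, "rz": -0.45, "fingers": 90},
    {"dx": -2, "dy": 2, "dz": 40, "rx": 0, "ry": 0, "rz": -0.6, "fingers": 90},
    {"dx": -2, "dy": 2, "dz": 50, "rx": 0, "ry": 0, "rz": -0.75, "fingers": 90},
    {"dx": -2, "dy": 2, "dz": 60, "rx": 0, "ry": 0, "rz": -0.9, "fingers": 90},
    {"dx": -2, "dy": 2, "dz": 70, "rx": 0, "ry": 0, "rz": -1.05, "fingers": 90},
    {"dx": -2, "dy": 2, "dz": 75, "rx": 0, "ry": 0, "rz": -1.2, "fingers": 90},
  ],
)

```text
t: 2.35
tool_pos: [0.4947, -0.139, 0.1296]
eef_rot: [-0.0, 0.748, 0.664, -0.001]
ft_force: [0.9, 0.6, 0.4]
gripper_width: 0.0613
grasp_force: 0.0
```

```bash
python3 - <<'E'
from h import *
o=r.get_obs();print(o["t"],o["q"],o["tool_pos"],o["eef_rot"],o["gripper_width"])
E
```

```text
2.35 [ 0.54593999  0.28767954 -0.46229668  2.01413359  0.16573907  0.87678164
 -0.12529014] [ 0.49468129 -0.13899356  0.12955945] [-4.22417373e-04  7.47805449e-01  6.63917538e-01 -5.77518527e-04] 0.06126785120061822
```

jog_arm(
  moves=[
    {"dx": 0, "dy": 0, "dz": 0, "rx": 0, "ry": 0, "rz": -0.15, "fingers": 90},
    {"dx": 0, "dy": 0, "dz": 0, "rx": 0, "ry": 0, "rz": -0.3, "fingers": 90},
    {"dx": 0, "dy": 0, "dz": 0, "rx": 0, "ry": 0, "rz": -0.45, "fingers": 90},
    {"dx": 0, "dy": 0, "dz": 0, "rx": 0, "ry": 0, "rz": -0.6, "fingers": 90},
    {"dx": 0, "dy": 0, "dz": 0, "rx": 0, "ry": 0, "rz": -0.75, "fingers": 90},
    {"dx": 0, "dy": 0, "dz": 0, "rx": 0, "ry": 0, "rz": -0.9, "fingers": 90},
    {"dx": 0, "dy": 0, "dz": 0, "rx": 0, "ry": 0, "rz": -1.05, "fingers": 90},
    {"dx": 0, "dy": 0, "dz": 0, "rx": 0, "ry": 0, "rz": -1.2, "fingers": 90},
  ],
)

```text
t: 3.15
tool_pos: [0.495, -0.1391, 0.1303]
eef_rot: [-0.0, 0.242, 0.97, -0.0]
ft_force: [0.3, -0.4, -0.1]
gripper_width: 0.0606
grasp_force: 0.0
```

jog_arm(
  moves=[
    {"dx": 0, "dy": 0, "dz": 0, "rx": 0, "ry": 0, "rz": -0.15, "fingers": 90},
    {"dx": 0, "dy": 0, "dz": 0, "rx": 0, "ry": 0, "rz": -0.3, "fingers": 90},
    {"dx": 0, "dy": 0, "dz": 0, "rx": 0, "ry": 0, "rz": -0.45, "fingers": 90},
    {"dx": 0, "dy": 0, "dz": 0, "rx": 0, "ry": 0, "rz": -0.6, "fingers": 90},
    {"dx": 0, "dy": 0, "dz": 0, "rx": 0, "ry": 0, "rz": -0.75, "fingers": 90},
    {"dx": 0, "dy": 0, "dz": 0, "rx": 0, "ry": 0, "rz": -0.9, "fingers": 90},
    {"dx": 0, "dy": 0, "dz": 0, "rx": 0, "ry": 0, "rz": -0.9, "fingers": 90},
    {"dx": 0, "dy": 0, "dz": 0, "rx": 0, "ry": 0, "rz": -0.9, "fingers": 90},
  ],
)

```text
t: 3.95
tool_pos: [0.4953, -0.1386, 0.1303]
eef_rot: [-0.0, -0.199, 0.98, 0.0]
ft_force: [-0.9, 0.5, 0.8]
gripper_width: 0.0609
grasp_force: 0.0
```

```bash
python3 - <<'E'
from h import *
o=r.get_obs();print(o["t"],o["q"],o["tool_pos"],o["eef_rot"],o["gripper_width"])
print(np.round(tool([.4985,-.1343,.058]),1))
E
```

```text
3.95 [ 0.87356448  0.37065633 -0.86581115  1.99598273  0.35142324  0.9299701
  1.79748251] [ 0.49530498 -0.13857876  0.13027158] [-2.80906640e-04 -1.98671512e-01  9.80066095e-01  3.78489917e-05] 0.06093678734253087
[-4.6  2.7 72.3]
```

Batched calls work. I'll descend and grip the knob.

jog_arm(
  moves=[
    {"dx": -5, "dy": 3, "dz": 20, "rx": 0, "ry": 0, "rz": 0, "fingers": 90},
    {"dx": -5, "dy": 3, "dz": 45, "rx": 0, "ry": 0, "rz": 0, "fingers": 90},
    {"dx": -5, "dy": 3, "dz": 72, "rx": 0, "ry": 0, "rz": 0, "fingers": 90},
    {"dx": -5, "dy": 3, "dz": 72, "rx": 0, "ry": 0, "rz": 0, "fingers": 90},
    {"dx": -5, "dy": 3, "dz": 72, "rx": 0, "ry": 0, "rz": 0, "fingers": 130},
    {"dx": -5, "dy": 3, "dz": 72, "rx": 0, "ry": 0, "rz": 0, "fingers": 200},
    {"dx": -5, "dy": 3, "dz": 72, "rx": 0, "ry": 0, "rz": 0, "fingers": 200},
    {"dx": -5, "dy": 3, "dz": 72, "rx": 0, "ry": 0, "rz": 0, "fingers": 200},
  ],
  grip_force=15,
)

```text
t: 4.75
tool_pos: [0.5, -0.1336, 0.0595]
eef_rot: [0.001, -0.201, 0.98, -0.001]
ft_force: [-0.4, -2.7, 3.4]
gripper_width: 0.0338
grasp_force: 15.0
```

jog_arm(
  moves=[
    {"dx": 0, "dy": 0, "dz": 0, "rx": 0, "ry": 0, "rz": 0.14, "fingers": 200},
    {"dx": 0, "dy": 0, "dz": 0, "rx": 0, "ry": 0, "rz": 0.28, "fingers": 200},
    {"dx": 0, "dy": 0, "dz": 0, "rx": 0, "ry": 0, "rz": 0.42, "fingers": 200},
    {"dx": 0, "dy": 0, "dz": 0, "rx": 0, "ry": 0, "rz": 0.56, "fingers": 200},
    {"dx": 0, "dy": 0, "dz": 0, "rx": 0, "ry": 0, "rz": 0.7, "fingers": 200},
    {"dx": 0, "dy": 0, "dz": 0, "rx": 0, "ry": 0, "rz": 0.84, "fingers": 200},
    {"dx": 0, "dy": 0, "dz": 0, "rx": 0, "ry": 0, "rz": 0.98, "fingers": 200},
    {"dx": 0, "dy": 0, "dz": 0, "rx": 0, "ry": 0, "rz": 1.0, "fingers": 200},
  ],
)

```text
t: 5.55
tool_pos: [0.4981, -0.1349, 0.0589]
eef_rot: [-0.0, 0.296, 0.955, -0.001]
ft_force: [-7.7, -10.7, 5.3]
gripper_width: 0.0338
grasp_force: 15.0
```

jog_arm(
  moves=[
    {"dx": 0, "dy": 0, "dz": 0, "rx": 0, "ry": 0, "rz": 0.14, "fingers": 200},
    {"dx": 0, "dy": 0, "dz": 0, "rx": 0, "ry": 0, "rz": 0.28, "fingers": 200},
    {"dx": 0, "dy": 0, "dz": 0, "rx": 0, "ry": 0, "rz": 0.42, "fingers": 200},
    {"dx": 0, "dy": 0, "dz": 0, "rx": 0, "ry": 0, "rz": 0.56, "fingers": 200},
    {"dx": 0, "dy": 0, "dz": 0, "rx": 0, "ry": 0, "rz": 0.7, "fingers": 200},
    {"dx": 0, "dy": 0, "dz": 0, "rx": 0, "ry": 0, "rz": 0.84, "fingers": 200},
    {"dx": 0, "dy": 0, "dz": 0, "rx": 0, "ry": 0, "rz": 0.98, "fingers": 200},
    {"dx": 0, "dy": 0, "dz": 0, "rx": 0, "ry": 0, "rz": 1.0, "fingers": 200},
  ],
)

```text
t: 6.35
tool_pos: [0.4972, -0.1353, 0.0587]
eef_rot: [-0.0, 0.718, 0.696, -0.002]
ft_force: [-10.8, -13.3, 5.0]
gripper_width: 0.0342
grasp_force: 15.0
```

```bash
python3 - <<'E'
from h import *
o=r.get_obs();print(o["t"],o["q"],o["tool_pos"],o["eef_rot"],o["gripper_width"])
E
```

```text
6.35 [ 0.42526612  0.38050518 -0.34155825  2.06772482  0.19283459  0.72551502
 -0.06979776] [ 0.49719862 -0.13530699  0.05872071] [-1.76784992e-04  7.17926387e-01  6.96116255e-01 -1.95717331e-03] 0.034182593991258156
```

jog_arm(
  moves=[
    {"dx": -2, "dy": -2, "dz": 0, "rx": 0, "ry": 0, "rz": 0.14, "fingers": 200},
    {"dx": -2, "dy": -2, "dz": 0, "rx": 0, "ry": 0, "rz": 0.28, "fingers": 200},
    {"dx": -2, "dy": -2, "dz": 0, "rx": 0, "ry": 0, "rz": 0.42, "fingers": 200},
    {"dx": -2, "dy": -2, "dz": 0, "rx": 0, "ry": 0, "rz": 0.56, "fingers": 200},
    {"dx": -2, "dy": -2, "dz": 0, "rx": 0, "ry": 0, "rz": 0.7, "fingers": 200},
    {"dx": -2, "dy": -2, "dz": 0, "rx": 0, "ry": 0, "rz": 0.84, "fingers": 200},
    {"dx": -2, "dy": -2, "dz": 0, "rx": 0, "ry": 0, "rz": 0.98, "fingers": 200},
    {"dx": -2, "dy": -2, "dz": 0, "rx": 0, "ry": 0, "rz": 1.1, "fingers": 200},
  ],
)

```text
t: 7.15
tool_pos: [0.4966, -0.1352, 0.0588]
eef_rot: [-0.0, 0.976, 0.219, -0.0]
ft_force: [-3.7, -1.2, -1.6]
gripper_width: 0.0338
grasp_force: 15.0
```

jog_arm(
  moves=[
    {"dx": 0, "dy": 0, "dz": 0, "rx": 0, "ry": 0, "rz": 0, "fingers": 200},
    {"dx": 0, "dy": 0, "dz": 0, "rx": 0, "ry": 0, "rz": 0, "fingers": 90},
    {"dx": 0, "dy": 0, "dz": 0, "rx": 0, "ry": 0, "rz": 0, "fingers": 90},
    {"dx": 0, "dy": 0, "dz": 0, "rx": 0, "ry": 0, "rz": 0, "fingers": 90},
    {"dx": 0, "dy": 0, "dz": -40, "rx": 0, "ry": 0, "rz": 0, "fingers": 90},
    {"dx": 0, "dy": 0, "dz": -80, "rx": 0, "ry": 0, "rz": 0, "fingers": 90},
    {"dx": 0, "dy": 0, "dz": -100, "rx": 0, "ry": 0, "rz": 0, "fingers": 90},
    {"dx": 0, "dy": 0, "dz": -100, "rx": 0, "ry": 0, "rz": 0, "fingers": 90},
  ],
)

```text
t: 7.95
tool_pos: [0.499, -0.135, 0.1616]
eef_rot: [0.001, 0.975, 0.222, 0.002]
ft_force: [-0.4, 0.2, 0.1]
gripper_width: 0.0605
grasp_force: 0.0
```

```bash
python3 - <<'E'
from h import *
o=r.get_obs();print(o["t"],o["q"],o["tool_pos"],o["eef_rot"],o["gripper_width"])
print(np.round(tool([.526,.1513,.130]),1))
i,T,d,_=load("t0")
snap("top","t1");snap("scene","s1")
E
```

```text
7.95 [ 0.23230073  0.21856459 -0.10578304  2.00068733  0.02890246  0.91854874
 -1.01068392] [ 0.49903789 -0.13503046  0.16155878] [9.29335476e-04 9.74955274e-01 2.22385960e-01 2.41546530e-03] 0.0605328719337441
[ 148.3 -246.4   31.5]
```

jog_arm(
  moves=[
    {"dx": 20, "dy": -34, "dz": 0, "rx": 0, "ry": 0, "rz": -0.14, "fingers": 90},
    {"dx": 40, "dy": -68, "dz": 0, "rx": 0, "ry": 0, "rz": -0.28, "fingers": 90},
    {"dx": 60, "dy": -102, "dz": 0, "rx": 0, "ry": 0, "rz": -0.42, "fingers": 90},
    {"dx": 80, "dy": -136, "dz": 0, "rx": 0, "ry": 0, "rz": -0.56, "fingers": 90},
    {"dx": 100, "dy": -170, "dz": 0, "rx": 0, "ry": 0, "rz": -0.7, "fingers": 90},
    {"dx": 120, "dy": -204, "dz": 0, "rx": 0, "ry": 0, "rz": -0.84, "fingers": 90},
    {"dx": 140, "dy": -235, "dz": 0, "rx": 0, "ry": 0, "rz": -0.98, "fingers": 90},
    {"dx": 148, "dy": -246, "dz": 0, "rx": 0, "ry": 0, "rz": -1.12, "fingers": 90},
  ],
)

```text
t: 8.85
tool_pos: [0.5233, 0.1551, 0.1573]
eef_rot: [-0.001, 0.705, 0.71, -0.0]
ft_force: [0.9, 0.1, 0.3]
gripper_width: 0.0607
grasp_force: 0.0
```

jog_arm(
  moves=[
    {"dx": 0, "dy": 0, "dz": 0, "rx": 0, "ry": 0, "rz": -0.15, "fingers": 90},
    {"dx": 0, "dy": 0, "dz": 0, "rx": 0, "ry": 0, "rz": -0.3, "fingers": 90},
    {"dx": 0, "dy": 0, "dz": 0, "rx": 0, "ry": 0, "rz": -0.45, "fingers": 90},
    {"dx": 0, "dy": 0, "dz": 0, "rx": 0, "ry": 0, "rz": -0.6, "fingers": 90},
    {"dx": 0, "dy": 0, "dz": 0, "rx": 0, "ry": 0, "rz": -0.75, "fingers": 90},
    {"dx": 0, "dy": 0, "dz": 0, "rx": 0, "ry": 0, "rz": -0.9, "fingers": 90},
    {"dx": 0, "dy": 0, "dz": 0, "rx": 0, "ry": 0, "rz": -1.05, "fingers": 90},
    {"dx": 0, "dy": 0, "dz": 0, "rx": 0, "ry": 0, "rz": -1.2, "fingers": 90},
  ],
)

```text
t: 9.65
tool_pos: [0.5235, 0.151, 0.1571]
eef_rot: [-0.001, 0.182, 0.983, -0.0]
ft_force: [0.5, 0.8, 0.3]
gripper_width: 0.0607
grasp_force: 0.0
```

jog_arm(
  moves=[
    {"dx": 0, "dy": 0, "dz": 5, "rx": 0, "ry": 0, "rz": -0.15, "fingers": 90},
    {"dx": 0, "dy": 0, "dz": 10, "rx": 0, "ry": 0, "rz": -0.3, "fingers": 90},
    {"dx": 0, "dy": 0, "dz": 15, "rx": 0, "ry": 0, "rz": -0.45, "fingers": 90},
    {"dx": 0, "dy": 0, "dz": 20, "rx": 0, "ry": 0, "rz": -0.6, "fingers": 90},
    {"dx": 0, "dy": 0, "dz": 25, "rx": 0, "ry": 0, "rz": -0.75, "fingers": 90},
    {"dx": 0, "dy": 0, "dz": 30, "rx": 0, "ry": 0, "rz": -0.9, "fingers": 90},
    {"dx": 0, "dy": 0, "dz": 30, "rx": 0, "ry": 0, "rz": -0.9, "fingers": 90},
    {"dx": 0, "dy": 0, "dz": 30, "rx": 0, "ry": 0, "rz": -0.9, "fingers": 90},
  ],
)

```text
t: 10.45
tool_pos: [0.5237, 0.151, 0.1277]
eef_rot: [-0.001, -0.258, 0.966, 0.001]
ft_force: [-0.2, 0.0, -0.2]
gripper_width: 0.0605
grasp_force: 0.0
```

```bash
python3 - <<'E'
from h import *
o=r.get_obs();print(o["t"],o["q"],o["tool_pos"],o["eef_rot"],o["gripper_width"])
print(np.round(tool([.526,.1513,.058]),1))
for f in("t0","t1"):
  for u,v in((327.4,238.5),(202.3,224),(334,163.7),(213.3,150.7)): print(f,patch(f,u,v,3))
E
```

```text
10.45 [ 0.25985853  0.412432   -0.80799497  1.93422726  0.36327078  0.947372
  1.36929641] [0.5236649  0.1509603  0.12772651] [-7.49767879e-04 -2.57864482e-01  9.66180674e-01  5.01365895e-04] 0.06049363374341402
[-2.3 -1.  69.7]
t0 [ 0.49724715 -0.13424559  0.08882486]
t0 [0.5268966  0.15029828 0.08967924]
t0 [ 0.6725722  -0.15142252  0.08878267]
t0 [0.70157232 0.1324094  0.08880013]
t1 [ 0.45252447 -0.07676215  0.54906824]
t1 [0.52692876 0.15034876 0.08943531]
t1 [ 0.52999059 -0.08289449  0.56167887]
t1 [0.70158512 0.1324165  0.08876197]
```

jog_arm(
  moves=[
    {"dx": -3, "dy": 0, "dz": 20, "rx": 0, "ry": 0, "rz": 0, "fingers": 90},
    {"dx": -3, "dy": 0, "dz": 45, "rx": 0, "ry": 0, "rz": 0, "fingers": 90},
    {"dx": -3, "dy": 0, "dz": 69, "rx": 0, "ry": 0, "rz": 0, "fingers": 90},
    {"dx": -3, "dy": 0, "dz": 69, "rx": 0, "ry": 0, "rz": 0, "fingers": 90},
    {"dx": -3, "dy": 0, "dz": 69, "rx": 0, "ry": 0, "rz": 0, "fingers": 130},
    {"dx": -3, "dy": 0, "dz": 69, "rx": 0, "ry": 0, "rz": 0, "fingers": 200},
    {"dx": -3, "dy": 0, "dz": 69, "rx": 0, "ry": 0, "rz": 0, "fingers": 200},
    {"dx": -3, "dy": 0, "dz": 69, "rx": 0, "ry": 0, "rz": 0, "fingers": 200},
  ],
  grip_force=15,
)

```text
t: 11.25
tool_pos: [0.5265, 0.1547, 0.0607]
eef_rot: [0.001, -0.26, 0.966, 0.001]
ft_force: [-7.2, 9.0, 6.1]
gripper_width: 0.0342
grasp_force: 15.0
```

jog_arm(
  moves=[
    {"dx": 0, "dy": 0, "dz": 0, "rx": 0, "ry": 0, "rz": 0.14, "fingers": 200},
    {"dx": 0, "dy": 0, "dz": 0, "rx": 0, "ry": 0, "rz": 0.28, "fingers": 200},
    {"dx": 0, "dy": 0, "dz": 0, "rx": 0, "ry": 0, "rz": 0.42, "fingers": 200},
    {"dx": 0, "dy": 0, "dz": 0, "rx": 0, "ry": 0, "rz": 0.56, "fingers": 200},
    {"dx": 0, "dy": 0, "dz": 0, "rx": 0, "ry": 0, "rz": 0.7, "fingers": 200},
    {"dx": 0, "dy": 0, "dz": 0, "rx": 0, "ry": 0, "rz": 0.84, "fingers": 200},
    {"dx": 0, "dy": 0, "dz": 0, "rx": 0, "ry": 0, "rz": 0.98, "fingers": 200},
    {"dx": 0, "dy": 0, "dz": 0, "rx": 0, "ry": 0, "rz": 1.0, "fingers": 200},
  ],
)

```text
t: 12.05
tool_pos: [0.5274, 0.1561, 0.0612]
eef_rot: [0.001, 0.237, 0.972, 0.002]
ft_force: [-3.2, 14.1, 5.5]
gripper_width: 0.0332
grasp_force: 15.0
```

```bash
python3 - <<'E'
from h import *
o=r.get_obs();print(o["t"],o["q"],o["tool_pos"],o["eef_rot"],o["gripper_width"])
E
```

```text
12.05 [ 0.02106669  0.44850161 -0.52191387  1.98666127  0.30925563  0.77950865
  0.41371631] [0.52739887 0.15605141 0.06115797] [9.56070393e-04 2.36505378e-01 9.71627010e-01 2.29019781e-03] 0.03315313249599283
```

jog_arm(
  moves=[
    {"dx": 2, "dy": 3, "dz": -1, "rx": 0, "ry": 0, "rz": 0.14, "fingers": 200},
    {"dx": 3, "dy": 3, "dz": -2, "rx": 0, "ry": 0, "rz": 0.28, "fingers": 200},
    {"dx": 3, "dy": 3, "dz": -2, "rx": 0, "ry": 0, "rz": 0.42, "fingers": 200},
    {"dx": 3, "dy": 3, "dz": -2, "rx": 0, "ry": 0, "rz": 0.56, "fingers": 200},
    {"dx": 3, "dy": 3, "dz": -2, "rx": 0, "ry": 0, "rz": 0.7, "fingers": 200},
    {"dx": 3, "dy": 3, "dz": -2, "rx": 0, "ry": 0, "rz": 0.84, "fingers": 200},
    {"dx": 3, "dy": 3, "dz": -2, "rx": 0, "ry": 0, "rz": 0.98, "fingers": 200},
    {"dx": 3, "dy": 3, "dz": -2, "rx": 0, "ry": 0, "rz": 1.0, "fingers": 200},
  ],
)

```text
t: 12.85
tool_pos: [0.5278, 0.1574, 0.0628]
eef_rot: [0.001, 0.674, 0.739, 0.002]
ft_force: [10.9, 1.6, -6.0]
gripper_width: 0.0335
grasp_force: 15.0
```

jog_arm(
  moves=[
    {"dx": 0, "dy": 0, "dz": 0, "rx": 0, "ry": 0, "rz": 0.14, "fingers": 200},
    {"dx": 0, "dy": 0, "dz": 0, "rx": 0, "ry": 0, "rz": 0.28, "fingers": 200},
    {"dx": 0, "dy": 0, "dz": 0, "rx": 0, "ry": 0, "rz": 0.42, "fingers": 200},
    {"dx": 0, "dy": 0, "dz": 0, "rx": 0, "ry": 0, "rz": 0.56, "fingers": 200},
    {"dx": 0, "dy": 0, "dz": 0, "rx": 0, "ry": 0, "rz": 0.7, "fingers": 200},
    {"dx": 0, "dy": 0, "dz": 0, "rx": 0, "ry": 0, "rz": 0.84, "fingers": 200},
    {"dx": 0, "dy": 0, "dz": 0, "rx": 0, "ry": 0, "rz": 0.98, "fingers": 200},
    {"dx": 0, "dy": 0, "dz": 0, "rx": 0, "ry": 0, "rz": 1.1, "fingers": 200},
  ],
)

```text
t: 13.65
tool_pos: [0.5264, 0.1558, 0.0616]
eef_rot: [0.0, 0.961, 0.277, 0.001]
ft_force: [7.6, -3.8, -17.2]
gripper_width: 0.0338
grasp_force: 15.0
```

jog_arm(
  moves=[
    {"dx": 0, "dy": 0, "dz": 0, "rx": 0, "ry": 0, "rz": 0, "fingers": 200},
    {"dx": 0, "dy": 0, "dz": 0, "rx": 0, "ry": 0, "rz": 0, "fingers": 200},
  ],
)

```text
t: 13.85
tool_pos: [0.5262, 0.1558, 0.0616]
eef_rot: [0.0, 0.96, 0.279, 0.001]
ft_force: [8.1, -4.4, -14.6]
gripper_width: 0.034
grasp_force: 15.0
```

jog_arm(
  moves=[
    {"dx": 0, "dy": 0, "dz": 0, "rx": 0, "ry": 0, "rz": 0, "fingers": 90},
    {"dx": 0, "dy": 0, "dz": 0, "rx": 0, "ry": 0, "rz": 0, "fingers": 90},
    {"dx": 0, "dy": 0, "dz": 0, "rx": 0, "ry": 0, "rz": 0, "fingers": 90},
    {"dx": 0, "dy": 0, "dz": -40, "rx": 0, "ry": 0, "rz": 0, "fingers": 90},
    {"dx": 0, "dy": 0, "dz": -80, "rx": 0, "ry": 0, "rz": 0, "fingers": 90},
    {"dx": 0, "dy": 0, "dz": -120, "rx": 0, "ry": 0, "rz": 0, "fingers": 90},
    {"dx": 0, "dy": 0, "dz": -120, "rx": 0, "ry": 0, "rz": 0, "fingers": 90},
  ],
)

```text
t: 14.55
tool_pos: [0.5279, 0.1577, 0.1869]
eef_rot: [-0.001, 0.96, 0.28, 0.004]
ft_force: [0.3, 0.2, 0.9]
gripper_width: 0.0609
grasp_force: 0.0
```

```bash
python3 - <<'E'
from h import *
o=r.get_obs();print(o["t"],o["q"],o["tool_pos"],o["eef_rot"],o["gripper_width"])
p,d=snap("scene","s2"); p2,_=snap("wrist","w2")
g=lambda a:(255*(a/255.)**0.6).astype(np.uint8)
cv2.imwrite("pics/w2g.png",g(p2))
cv2.imwrite("pics/s2g.png",cv2.resize(g(p[150:300,190:390]),(800,600)))
E
```

```text
14.55 [-0.37172846  0.24040165 -0.04137328  1.90916745  0.01175929  0.98414152
 -1.42151339] [0.52794303 0.15770721 0.18693688] [-5.45224698e-04  9.59986757e-01  2.80016031e-01  4.01897526e-03] 0.06088613699867092
```

View pics/w2g.png

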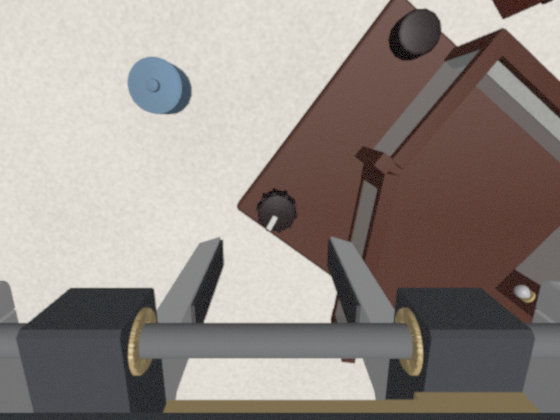

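The blue caddy is at (158,86). The left knob was turned and its mark moved to (271,222). I'll lift to a viewpoint above the stand and compare each knob's height over the deck with the finials.

```bash
python3 - <<'E'
from h import *
print(np.round(tool([.50,0,.36]),1))
E
```

```text
[-105.7  118.4 -177.8]
```

jog_arm(
  moves=[
    {"dx": -18, "dy": 20, "dz": -30, "rx": 0, "ry": 0, "rz": 0.08, "fingers": 0},
    {"dx": -36, "dy": 40, "dz": -60, "rx": 0, "ry": 0, "rz": 0.16, "fingers": 0},
    {"dx": -54, "dy": 60, "dz": -90, "rx": 0, "ry": 0, "rz": 0.24, "fingers": 0},
    {"dx": -72, "dy": 80, "dz": -120, "rx": 0, "ry": 0, "rz": 0.32, "fingers": 0},
    {"dx": -90, "dy": 100, "dz": -150, "rx": 0, "ry": 0, "rz": 0.4, "fingers": 0},
    {"dx": -106, "dy": 118, "dz": -178, "rx": 0, "ry": 0, "rz": 0.5, "fingers": 0},
    {"dx": -106, "dy": 118, "dz": -178, "rx": 0, "ry": 0, "rz": 0.57, "fingers": 0},
    {"dx": -106, "dy": 118, "dz": -178, "rx": 0, "ry": 0, "rz": 0.57, "fingers": 0},
  ],
)

```text
t: 15.45
tool_pos: [0.4994, -0.0004, 0.3588]
eef_rot: [-0.0, 1.0, -0.002, -0.0]
ft_force: [-0.2, 0.4, -1.5]
gripper_width: 0.0938
grasp_force: 0.0
```

```bash
cat > meas.py <<'E'
from h import *
import sys
np.set_printoptions(precision=4,suppress=True)
def cloud(f):
    i,T,d,_=load(f); H,W=d.shape
    u,v=np.meshgrid(np.arange(W),np.arange(H)); a=np.stack([(u-i["cx"])/i["fx"],(v-i["cy"])/i["fy"]],-1); s=a.copy()
    for _ in range(20): s=a/(1+i["k1"]*(s**2).sum(-1,keepdims=True))
    P=np.concatenate([s,np.ones((H,W,1))],-1)*d[...,None]@T[:3,:3].T+T[:3,3]
    P[d<=0]=np.nan; return P
def measure(f,O=(.5952,.0003),yaw=-.1035,verbose=True):
    P=cloud(f).reshape(-1,3); P=P[~np.isnan(P[:,0])]
    c,s=np.cos(yaw),np.sin(yaw); Q=P-np.r_[O,0]; S=np.c_[Q[:,0]*c+Q[:,1]*s,-Q[:,0]*s+Q[:,1]*c,Q[:,2]]
    ks={"kr":(-.085,-.145),"kl":(-.085,.145),"fr":(.095,-.145),"fl":(.095,.145)}
    m=(abs(S[:,0]-.005)<.11)&(abs(S[:,1])<.165)&(S[:,2]>.03)&(S[:,2]<.06)
    D=S[m]; A=np.c_[D[:,:2],np.ones(len(D))]; w=np.ones(len(D),bool)
    for _ in range(10):
        k=np.linalg.lstsq(A[w],D[w,2],rcond=None)[0]; e=A@k-D[:,2]; w=abs(e)<.003
    print(f,"deck plane",k,"n",w.sum(),"rms",e[w].std())
    for n,(x,y) in ks.items():
        q=S[(np.hypot(S[:,0]-x,S[:,1]-y)<.03)&(S[:,2]>.078)&(S[:,2]<.11)]
        if len(q)<20: print(n,"none");continue
        zt=np.percentile(q[:,2],60); t=q[abs(q[:,2]-zt)<.003]
        cx,cy=t[:,:2].mean(0); h=t[:,2]-(t[:,:2]@k[:2]+k[2])
        print(n,"c",cx,cy,"z",np.median(t[:,2]),"above deck",np.median(h),"n",len(t))
    return S,k
E
python3 - <<'E'
from meas import *
o=r.get_obs();print(o["t"],o["tool_pos"],o["eef_rot"])
snap("wrist","w3");snap("scene","s3");snap("top","t3")
for f in("t0","s0","w3","s3"): measure(f)
p=load("w3")[3];cv2.imwrite("pics/w3g.png",(255*(p/255.)**0.6).astype(np.uint8))
E
```

```text
15.45 [ 0.4994 -0.0004  0.3588] [-0.      1.     -0.0023 -0.0003]
t0 deck plane [0.0371 0.0008 0.0455] n 9695 rms 0.0013463418115188773
kr c -0.08478138656157384 -0.14492599837078962 z 0.08857679898715759 above deck 0.04644131627203657 n 164
kl c -0.0855570056247514 0.1448818211885623 z 0.08880834771303359 above deck 0.0464267246588546 n 166
fr c 0.09448146736710279 -0.14437861028602147 z 0.08860425663265514 above deck 0.03982899450262056 n 145
fl c 0.09416829693134693 0.14505663284607465 z 0.08883674988389056 above deck 0.03980636928264931 n 146
s0 deck plane [ 0.0378 -0.0008  0.0463] n 8395 rms 0.0013621758222051512
kr c -0.08119225974289553 -0.1448428696915574 z 0.08954003678918382 above deck 0.04611044849959335 n 160
kl c -0.0822481474609818 0.14333896501838414 z 0.08930617089665016 above deck 0.046220111777990194 n 146
fr c 0.0965793136618961 -0.14396190765551564 z 0.090664968828017 above deck 0.04048621714329678 n 189
fl c 0.09685042486762432 0.14383775473032334 z 0.09003784730340691 above deck 0.04019361733948345 n 163
w3 deck plane [0.0017 0.0003 0.0486] n 30617 rms 0.0009022
[... 222 characters left out ...]
03
fr c 0.09890558379477396 -0.1390946540324616 z 0.0886153963881258 above deck 0.039852304241678835 n 628
fl c 0.09060659340188408 0.14895627745277407 z 0.08859345832166096 above deck 0.03978287218084696 n 594
s3 deck plane [ 0.0033 -0.0009  0.0497] n 8744 rms 0.0013525453138595945
kr c -0.07661519051808334 -0.14332923830923294 z 0.0897111060088448 above deck 0.04012138097789031 n 163
kl c -0.08412466469845509 0.14395351433769435 z 0.08954862051276441 above deck 0.04020672471667609 n 144
fr c 0.1010699834279323 -0.1388718853377207 z 0.09048062615555297 above deck 0.040311287727585826 n 202
fl c 0.09473051724563641 0.1487731528116009 z 0.09040862365871616 above deck 0.04048225724681403 n 165
```

View pics/w3g.png

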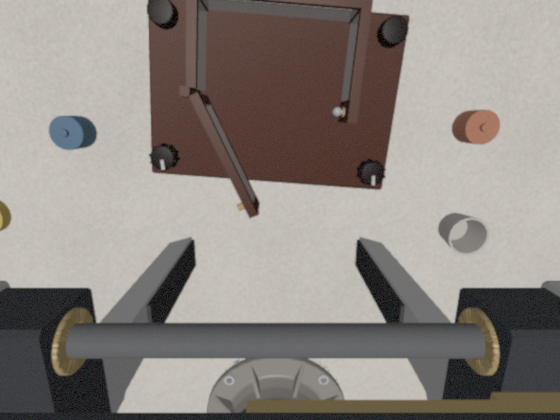

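Both front knobs are now within about 0.2–0.4 mm of finial height. I'll refine that with several averaged frames.

```bash
cat > meas2.py <<'E'
from meas import *
def fine(name,tag,n=6):
    C=[]
    for j in range(n):
        snap(name,f"{tag}_{j}"); C.append(cloud(f"{tag}_{j}"))
    P=np.nanmean(C,0).reshape(-1,3); P=P[~np.isnan(P[:,0])]
    O=np.array([.5952,.0003]);yaw=-.1035
    for it in range(3):
        c,s=np.cos(yaw),np.sin(yaw); Q=P[:,:2]-O; S=np.c_[Q[:,0]*c+Q[:,1]*s,-Q[:,0]*s+Q[:,1]*c,P[:,2]]
        out=[]
        for x,y in((-.085,-.145),(-.085,.145),(.095,-.145),(.095,.145)):
            q=S[(np.hypot(S[:,0]-x,S[:,1]-y)<.026)&(S[:,2]>.08)&(S[:,2]<.105)]
            z=np.median(q[q[:,2]>np.percentile(q[:,2],40)][:,2]); t=q[abs(q[:,2]-z)<.002]
            out.append(cv2.minEnclosingCircle(t[:,:2].astype(np.float32))[0]+(z,))
        o=np.array(out); W=O+np.c_[o[:,0]*c-o[:,1]*s,o[:,0]*s+o[:,1]*c]
        yv=(W[1]-W[0])+(W[3]-W[2]); yaw=np.arctan2(-yv[0],yv[1]); O=W.mean(0)-.005*np.array([np.cos(yaw),np.sin(yaw)])
    m=(abs(S[:,0]-.005)<.11)&(abs(S[:,1])<.165)&(S[:,2]>.03)&(S[:,2]<.06)
    D=S[m]; A=np.c_[D[:,:2],np.ones(len(D))]; w=np.ones(len(D),bool)
    for _ in range(10):
        k=np.linalg.lstsq(A[w],D[w,2],rcond=None)[0]; e=A@k-D[:,2]; w=abs(e)<.002
    print("pose",O,yaw,"plane",k,len(D[w]),e[w].std())
    h=[]
    for (x,y) in o[:,:2]:
        t=S[(np.hypot(S[:,0]-x,S[:,1]-y)<.012)&(S[:,2]>.08)]; h.append(np.median(t[:,2]-(t[:,:2]@k[:2]+k[2])))
    print("h mm kr kl fr fl",np.array(h)*1e3,"tops",o[:,2]*1e3)
    print(W)
E
python3 - <<'E'
from meas2 import *
fine("wrist","wf"); fine("top","tf",3)
E
```

```text
pose [0.5963 0.0028] -0.08050903611655633 plane [0.0019 0.0002 0.0486] 30549 0.00037896598838505315
h mm kr kl fr fl [40.3092 40.3752 39.9257 39.807 ] tops [88.7832 88.8933 88.8134 88.7343]
[[ 0.5002 -0.135 ]
 [ 0.5232  0.1539]
 [ 0.6791 -0.1485]
 [ 0.7025  0.1393]]Traceback (most recent call last):
  File "<stdin>", line 2, in <module>
  File "meas2.py", line 13, in fine
    z=np.median(q[q[:,2]>np.percentile(q[:,2],40)][:,2]); t=q[abs(q[:,2]-z)<.002]
                         ~~~~~~~~~~~~~^^^^^^^^^^^
    return _quantile_unchecked(
        a, q, axis, out, overwrite_input, method, keepdims, weights)
    return _ureduce(a,
                    func=_quantile_ureduce_func,
    ...<5 lines>...
                    overwrite_input=overwrite_input,
                    method=method)
    r = func(a, **kwargs)
    result = _quantile(arr,
                       quantiles=q,
    ...<2 lines>...
                       out=out,
                       weights=wgt)
    slices_having_nans = np.isnan(arr[-1, ...])
                                  ~~~^^^^^^^^^
IndexError: index -1 is out of bounds for axis 0 with size 0
```

About 0.2 rad is still missing on both. I'll go to the left knob first.

jog_arm(
  moves=[
    {"dx": 5, "dy": -30, "dz": 35, "rx": 0, "ry": 0, "rz": 0, "fingers": 90},
    {"dx": 10, "dy": -60, "dz": 70, "rx": 0, "ry": 0, "rz": 0, "fingers": 90},
    {"dx": 15, "dy": -90, "dz": 105, "rx": 0, "ry": 0, "rz": 0, "fingers": 90},
    {"dx": 20, "dy": -120, "dz": 140, "rx": 0, "ry": 0, "rz": 0, "fingers": 90},
    {"dx": 26, "dy": -155, "dz": 170, "rx": 0, "ry": 0, "rz": 0, "fingers": 90},
    {"dx": 26, "dy": -155, "dz": 205, "rx": 0, "ry": 0, "rz": 0, "fingers": 90},
    {"dx": 26, "dy": -155, "dz": 225, "rx": 0, "ry": 0, "rz": 0, "fingers": 90},
    {"dx": 26, "dy": -155, "dz": 225, "rx": 0, "ry": 0, "rz": 0, "fingers": 90},
  ],
)

```text
t: 16.85
tool_pos: [0.5243, 0.1547, 0.1319]
eef_rot: [0.001, 1.0, -0.001, -0.002]
ft_force: [-0.2, -0.1, 0.4]
gripper_width: 0.0611
grasp_force: 0.0
```

jog_arm(
  moves=[
    {"dx": 0, "dy": 0, "dz": 25, "rx": 0, "ry": 0, "rz": 0, "fingers": 90},
    {"dx": 0, "dy": 0, "dz": 50, "rx": 0, "ry": 0, "rz": 0, "fingers": 90},
    {"dx": 0, "dy": 0, "dz": 73, "rx": 0, "ry": 0, "rz": 0, "fingers": 90},
    {"dx": 0, "dy": 0, "dz": 73, "rx": 0, "ry": 0, "rz": 0, "fingers": 90},
    {"dx": 0, "dy": 0, "dz": 73, "rx": 0, "ry": 0, "rz": 0, "fingers": 130},
    {"dx": 0, "dy": 0, "dz": 73, "rx": 0, "ry": 0, "rz": 0, "fingers": 200},
    {"dx": 0, "dy": 0, "dz": 73, "rx": 0, "ry": 0, "rz": 0, "fingers": 200},
    {"dx": 0, "dy": 0, "dz": 73, "rx": 0, "ry": 0, "rz": 0, "fingers": 200},
  ],
)

```text
t: 17.65
tool_pos: [0.5265, 0.1545, 0.0626]
eef_rot: [0.0, 1.0, -0.001, 0.001]
ft_force: [0.3, -4.0, 9.5]
gripper_width: 0.0339
grasp_force: 15.0
```

jog_arm(
  moves=[
    {"dx": 0, "dy": 0, "dz": 0, "rx": 0, "ry": 0, "rz": 0.1, "fingers": 200},
    {"dx": 0, "dy": 0, "dz": 0, "rx": 0, "ry": 0, "rz": 0.22, "fingers": 200},
    {"dx": 0, "dy": 0, "dz": 0, "rx": 0, "ry": 0, "rz": 0.22, "fingers": 200},
    {"dx": 0, "dy": 0, "dz": 0, "rx": 0, "ry": 0, "rz": 0.22, "fingers": 200},
  ],
)

```text
t: 18.05
tool_pos: [0.5267, 0.1542, 0.0625]
eef_rot: [0.0, 0.994, -0.111, 0.001]
ft_force: [0.3, -6.3, 7.8]
gripper_width: 0.0335
grasp_force: 15.0
```

jog_arm(
  moves=[
    {"dx": 0, "dy": 0, "dz": 0, "rx": 0, "ry": 0, "rz": 0, "fingers": 90},
    {"dx": 0, "dy": 0, "dz": 0, "rx": 0, "ry": 0, "rz": 0, "fingers": 90},
    {"dx": 0, "dy": 0, "dz": 0, "rx": 0, "ry": 0, "rz": 0, "fingers": 90},
    {"dx": 0, "dy": 0, "dz": -40, "rx": 0, "ry": 0, "rz": 0, "fingers": 90},
    {"dx": 0, "dy": 0, "dz": -80, "rx": 0, "ry": 0, "rz": 0, "fingers": 90},
    {"dx": 0, "dy": 0, "dz": -110, "rx": 0, "ry": 0, "rz": 0, "fingers": 90},
    {"dx": 0, "dy": 0, "dz": -110, "rx": 0, "ry": 0, "rz": 0, "fingers": 90},
    {"dx": 0, "dy": 0, "dz": -110, "rx": 0, "ry": 0, "rz": 0, "fingers": 90},
  ],
)

```text
t: 18.85
tool_pos: [0.526, 0.1553, 0.1719]
eef_rot: [-0.0, 0.994, -0.111, 0.0]
ft_force: [-1.5, -0.9, -0.9]
gripper_width: 0.0608
grasp_force: 0.0
```

```bash
python3 - <<'E'
from h import *
o=r.get_obs();print(o["t"],o["q"],o["tool_pos"],o["eef_rot"])
print(np.round(tool([.499,-.135,.060]),1))
E
```

```text
18.85 [-0.44674287  0.254627    0.04994471  1.9291395  -0.01562219  0.95694485
 -2.1822674 ] [0.52601343 0.15526477 0.17187899] [-3.87944709e-04  9.93842937e-01 -1.10796307e-01  4.94987401e-04]
[ 37.5 289.2 111.7]
```

jog_arm(
  moves=[
    {"dx": 6, "dy": 44, "dz": 0, "rx": 0, "ry": 0, "rz": 0, "fingers": 90},
    {"dx": 12, "dy": 88, "dz": 0, "rx": 0, "ry": 0, "rz": 0, "fingers": 90},
    {"dx": 18, "dy": 132, "dz": 0, "rx": 0, "ry": 0, "rz": 0, "fingers": 90},
    {"dx": 24, "dy": 176, "dz": 0, "rx": 0, "ry": 0, "rz": 0, "fingers": 90},
    {"dx": 30, "dy": 220, "dz": 0, "rx": 0, "ry": 0, "rz": 0, "fingers": 90},
    {"dx": 35, "dy": 264, "dz": 0, "rx": 0, "ry": 0, "rz": 0, "fingers": 90},
    {"dx": 37, "dy": 289, "dz": 10, "rx": 0, "ry": 0, "rz": 0, "fingers": 90},
    {"dx": 37, "dy": 289, "dz": 40, "rx": 0, "ry": 0, "rz": 0, "fingers": 90},
  ],
)

```text
t: 19.65
tool_pos: [0.4982, -0.1391, 0.1318]
eef_rot: [0.001, 0.994, -0.113, 0.001]
ft_force: [0.5, -0.3, 0.4]
gripper_width: 0.0611
grasp_force: 0.0
```

jog_arm(
  moves=[
    {"dx": 0, "dy": 0, "dz": 0, "rx": 0, "ry": 0, "rz": 0, "fingers": 90},
    {"dx": 0, "dy": 0, "dz": 25, "rx": 0, "ry": 0, "rz": 0, "fingers": 90},
    {"dx": 0, "dy": 0, "dz": 50, "rx": 0, "ry": 0, "rz": 0, "fingers": 90},
    {"dx": 0, "dy": 0, "dz": 71, "rx": 0, "ry": 0, "rz": 0, "fingers": 90},
    {"dx": 0, "dy": 0, "dz": 71, "rx": 0, "ry": 0, "rz": 0, "fingers": 130},
    {"dx": 0, "dy": 0, "dz": 71, "rx": 0, "ry": 0, "rz": 0, "fingers": 200},
    {"dx": 0, "dy": 0, "dz": 71, "rx": 0, "ry": 0, "rz": 0, "fingers": 200},
    {"dx": 0, "dy": 0, "dz": 71, "rx": 0, "ry": 0, "rz": 0, "fingers": 200},
  ],
)

```text
t: 20.45
tool_pos: [0.4991, -0.1346, 0.0617]
eef_rot: [-0.0, 0.994, -0.111, 0.001]
ft_force: [0.6, 4.4, 2.5]
gripper_width: 0.0337
grasp_force: 15.0
```

jog_arm(
  moves=[
    {"dx": 0, "dy": 0, "dz": 0, "rx": 0, "ry": 0, "rz": 0.1, "fingers": 200},
    {"dx": 0, "dy": 0, "dz": 0, "rx": 0, "ry": 0, "rz": 0.2, "fingers": 200},
    {"dx": 0, "dy": 0, "dz": 0, "rx": 0, "ry": 0, "rz": 0.2, "fingers": 200},
    {"dx": 0, "dy": 0, "dz": 0, "rx": 0, "ry": 0, "rz": 0.2, "fingers": 200},
  ],
)

```text
t: 20.85
tool_pos: [0.4993, -0.1342, 0.0615]
eef_rot: [-0.0, 0.978, -0.209, 0.001]
ft_force: [1.4, 6.7, 5.9]
gripper_width: 0.0336
grasp_force: 15.0
```

jog_arm(
  moves=[
    {"dx": 0, "dy": 0, "dz": 0, "rx": 0, "ry": 0, "rz": 0, "fingers": 90},
    {"dx": 0, "dy": 0, "dz": 0, "rx": 0, "ry": 0, "rz": 0, "fingers": 90},
    {"dx": 0, "dy": 0, "dz": 0, "rx": 0, "ry": 0, "rz": 0, "fingers": 90},
    {"dx": 0, "dy": 0, "dz": -40, "rx": 0, "ry": 0, "rz": 0, "fingers": 90},
    {"dx": 0, "dy": 0, "dz": -80, "rx": 0, "ry": 0, "rz": 0, "fingers": 90},
    {"dx": 0, "dy": 0, "dz": -120, "rx": 0, "ry": 0, "rz": 0, "fingers": 90},
    {"dx": 0, "dy": 0, "dz": -160, "rx": 0, "ry": 0, "rz": 0, "fingers": 90},
    {"dx": 0, "dy": 0, "dz": -200, "rx": 0, "ry": 0, "rz": 0, "fingers": 0},
  ],
)

```text
t: 21.65
tool_pos: [0.4978, -0.1353, 0.2623]
eef_rot: [0.0, 0.978, -0.21, 0.0]
ft_force: [0.9, -0.0, -0.2]
gripper_width: 0.0656
grasp_force: 0.0
```

```bash
python3 - <<'E'
from h import *
o=r.get_obs();print(o["t"],o["q"],o["tool_pos"],o["eef_rot"])
print(np.round(tool([.50,0,.36]),1))
E
```

```text
21.65 [-0.12590043  0.10923078  0.29122632  1.90273503 -0.03448136  1.13430543
 -1.81494514] [ 0.49778769 -0.13527726  0.26230404] [ 2.65488740e-05  9.77778660e-01 -2.09639899e-01  5.85243794e-05]
[ -53.4 -124.3  -97.7]
```

jog_arm(
  moves=[
    {"dx": -9, "dy": -21, "dz": -16, "rx": 0, "ry": 0, "rz": -0.07, "fingers": 0},
    {"dx": -18, "dy": -42, "dz": -33, "rx": 0, "ry": 0, "rz": -0.14, "fingers": 0},
    {"dx": -27, "dy": -63, "dz": -50, "rx": 0, "ry": 0, "rz": -0.21, "fingers": 0},
    {"dx": -36, "dy": -84, "dz": -66, "rx": 0, "ry": 0, "rz": -0.28, "fingers": 0},
    {"dx": -45, "dy": -105, "dz": -82, "rx": 0, "ry": 0, "rz": -0.35, "fingers": 0},
    {"dx": -53, "dy": -124, "dz": -98, "rx": 0, "ry": 0, "rz": -0.42, "fingers": 0},
    {"dx": -53, "dy": -124, "dz": -98, "rx": 0, "ry": 0, "rz": -0.42, "fingers": 0},
    {"dx": -53, "dy": -124, "dz": -98, "rx": 0, "ry": 0, "rz": -0.42, "fingers": 0},
  ],
)

```text
t: 22.45
tool_pos: [0.5007, -0.0005, 0.3584]
eef_rot: [0.0, 1.0, -0.001, 0.0]
ft_force: [0.5, -0.4, -0.2]
gripper_width: 0.094
grasp_force: 0.0
```

```bash
python3 - <<'E'
from meas2 import *
fine("wrist","wg")
o=r.get_obs();print(o["t"],o["q"],o["tool_pos"],o["eef_rot"])
P=cloud("wg_0");im=load("wg_0")[3]
hsv=cv2.cvtColor(im,cv2.COLOR_BGR2HSV)
for n,(lo,hi) in {"blue":((95,90,30),(125,255,255)),"clay":((0,90,60),(15,255,255))}.items():
    m=cv2.inRange(hsv,lo,hi); k,l,st,c=cv2.connectedComponentsWithStats(m)
    for j in range(1,k):
        if st[j,4]>150:
            q=P[l==j]; q=q[~np.isnan(q[:,0])]; z=np.median(q[q[:,2]>.03][:,2]) if (q[:,2]>.03).any() else np.nan; t=q[(q[:,2]>.034)&(q[:,2]<.06)]
            print(n,c[j],st[j,4],"z",z, cv2.minEnclosingCircle((t[:,:2]*1000).astype(np.float32)) if len(t)>5 else 0)
# door: points above deck .1..0.12
i,T,d,_=load("wg_0")
q=P[(P[...,2]>.095)&(P[...,2]<.122)]; q=q[(q[:,0]<.605)&(abs(q[:,1])<.13)]; print("door",len(q),cv2.minAreaRect((q[:,:2]*1000).astype(np.float32)),np.median(q[:,2]))
E
```

```text
pose [0.5965 0.0024] -0.0803548169629256 plane [-0.0006  0.0002  0.0488] 30475 0.00037845542518921845
h mm kr kl fr fl [39.932  39.9379 39.9877 39.9084] tops [88.8456 88.8868 88.7958 88.7736]
[[ 0.5004 -0.1347]
 [ 0.5238  0.1534]
 [ 0.6793 -0.1491]
 [ 0.7023  0.1384]]
22.75 [-0.2739  0.0234  0.1506  1.7828 -0.0036  1.3364 -1.6969] [ 0.5006 -0.0008  0.3581] [ 0.0001  1.     -0.0018 -0.0003]
blue [ 71.5425 132.5458] 1200 z 0.04143438915605707 ((554.9224853515625, 307.1541748046875), 25.122669219970703)
clay [189.8075  19.8028] 213 z 0.1146201342193327 ((716.298828125, 117.16316223144531), 9.812481880187988)
clay [188.2753  71.6899] 316 z 0.1147239938054177 0
clay [200.9362 112.0674] 282 z 0.11390402163631685 0
clay [479.3684 126.9596] 1064 z 0.041434632284247264 ((561.03955078125, -303.61041259765625), 25.0115909576416)
door 1919 ((525.0206298828125, 5.99383544921875), (219.87014770507812, 159.59857177734375), 89.90873718261719) 0.1136653383818248
```

The stand is level: knobs and finials are all at 40.0±0.05 mm above the deck. The new stand pose is (0.5965, 0.0024) at yaw −0.080. Next I fetch the blue caddy at about (0.5545, 0.306).

jog_arm(
  moves=[
    {"dx": 8, "dy": -44, "dz": 10, "rx": 0, "ry": 0, "rz": 0.08, "fingers": 0},
    {"dx": 16, "dy": -88, "dz": 20, "rx": 0, "ry": 0, "rz": 0.08, "fingers": 0},
    {"dx": 24, "dy": -132, "dz": 40, "rx": 0, "ry": 0, "rz": 0.08, "fingers": 0},
    {"dx": 32, "dy": -175, "dz": 60, "rx": 0, "ry": 0, "rz": 0.08, "fingers": 0},
    {"dx": 40, "dy": -218, "dz": 80, "rx": 0, "ry": 0, "rz": 0.08, "fingers": 0},
    {"dx": 47, "dy": -260, "dz": 100, "rx": 0, "ry": 0, "rz": 0.08, "fingers": 0},
    {"dx": 54, "dy": -302, "dz": 120, "rx": 0, "ry": 0, "rz": 0.08, "fingers": 0},
    {"dx": 54, "dy": -306, "dz": 158, "rx": 0, "ry": 0, "rz": 0.08, "fingers": 0},
  ],
)

```text
t: 23.55
tool_pos: [0.5557, 0.3119, 0.2005]
eef_rot: [-0.002, 0.999, -0.039, 0.001]
ft_force: [0.6, 0.7, -0.7]
gripper_width: 0.0943
grasp_force: 0.0
```

jog_arm(
  moves=[
    {"dx": 0, "dy": 0, "dz": 40, "rx": 0, "ry": 0, "rz": 0, "fingers": 0},
    {"dx": 0, "dy": 0, "dz": 80, "rx": 0, "ry": 0, "rz": 0, "fingers": 0},
    {"dx": 0, "dy": 0, "dz": 100, "rx": 0, "ry": 0, "rz": 0, "fingers": 0},
    {"dx": 0, "dy": 0, "dz": 100, "rx": 0, "ry": 0, "rz": 0, "fingers": 0},
    {"dx": 0, "dy": 0, "dz": 100, "rx": 0, "ry": 0, "rz": 0, "fingers": 0},
  ],
)

```text
t: 24.05
tool_pos: [0.5558, 0.3056, 0.101]
eef_rot: [0.0, 0.999, -0.041, -0.0]
ft_force: [-0.2, -0.3, 0.7]
gripper_width: 0.0939
grasp_force: 0.0
```

```bash
cat > cad.py <<'E'
from meas import *
def cad(f,names=("blue","clay")):
    P=cloud(f);hsv=cv2.cvtColor(load(f)[3],cv2.COLOR_BGR2HSV)
    for n,(lo,hi) in {"blue":((95,90,30),(125,255,255)),"clay":((0,90,60),(15,255,255))}.items():
        if n not in names: continue
        m=cv2.inRange(hsv,lo,hi); k,l,st,c=cv2.connectedComponentsWithStats(m)
        for j in range(1,k):
            if st[j,4]>100:
                q=P[l==j]; t=q[(q[:,2]>.034)&(q[:,2]<.056)]
                if len(t)>40: print(f,n,c[j],st[j,4],"z",np.median(t[:,2]),cv2.minEnclosingCircle((t[:,:2]*1000).astype(np.float32)))
E
python3 - <<'E'
from cad import *
o=r.get_obs();print(o["t"],o["q"],o["tool_pos"],o["eef_rot"])
snap("wrist","w5");cad("w5"); snap("scene","s5");cad("s5")
print(np.round(tool([.5545,.306,.009]),1))
E
```

```text
24.05 [-0.5725  0.4669 -0.0415  1.789   0.0242  0.8863 -2.2784] [0.5558 0.3056 0.101 ] [ 0.      0.9991 -0.0414 -0.    ]
w5 blue [271.5612 217.3221] 3393 z 0.04141807287913027 ((556.127197265625, 308.0848693847656), 24.713483810424805)
s5 blue [404.0274 183.8744] 438 z 0.04259075377434751 ((557.569580078125, 306.1572265625), 25.988170623779297)
s5 clay [147.2731 257.9317] 542 z 0.04335020589673244 ((562.392333984375, -305.10650634765625), 26.046247482299805)
s5 clay [284.7433 366.9286] 2310 z 0.051417723088625356 ((873.7951049804688, -94.10829162597656), 77.18599700927734)
[-2.   0.3 93.2]
```

jog_arm(
  moves=[
    {"dx": 0, "dy": -1, "dz": 40, "rx": 0, "ry": 0, "rz": 0, "fingers": 0},
    {"dx": 0, "dy": -1, "dz": 70, "rx": 0, "ry": 0, "rz": 0, "fingers": 0},
    {"dx": 0, "dy": -1, "dz": 92, "rx": 0, "ry": 0, "rz": 0, "fingers": 0},
    {"dx": 0, "dy": -1, "dz": 92, "rx": 0, "ry": 0, "rz": 0, "fingers": 80},
    {"dx": 0, "dy": -1, "dz": 92, "rx": 0, "ry": 0, "rz": 0, "fingers": 160},
    {"dx": 0, "dy": -1, "dz": 92, "rx": 0, "ry": 0, "rz": 0, "fingers": 160},
    {"dx": 0, "dy": -1, "dz": 92, "rx": 0, "ry": 0, "rz": 0, "fingers": 160},
    {"dx": 0, "dy": -1, "dz": 92, "rx": 0, "ry": 0, "rz": 0, "fingers": 160},
  ],
  grip_force=15,
)

```text
t: 24.95
tool_pos: [0.5561, 0.307, 0.0096]
eef_rot: [-0.0, 0.999, -0.041, 0.001]
ft_force: [-0.4, -0.4, -0.6]
gripper_width: 0.0572
grasp_force: 0.0
```

jog_arm(
  moves=[
    {"dx": 0, "dy": 0, "dz": -30, "rx": 0, "ry": 0, "rz": 0, "fingers": 160},
    {"dx": 0, "dy": 0, "dz": -70, "rx": 0, "ry": 0, "rz": 0, "fingers": 160},
    {"dx": 0, "dy": 0, "dz": -110, "rx": 0, "ry": 0, "rz": 0, "fingers": 160},
    {"dx": 0, "dy": 0, "dz": -150, "rx": 0, "ry": 0, "rz": 0, "fingers": 160},
    {"dx": 0, "dy": 0, "dz": -180, "rx": 0, "ry": 0, "rz": 0, "fingers": 160},
    {"dx": 0, "dy": 0, "dz": -180, "rx": 0, "ry": 0, "rz": 0, "fingers": 160},
  ],
)

```text
t: 25.55
tool_pos: [0.5573, 0.3078, 0.1936]
eef_rot: [-0.002, 0.999, -0.041, 0.003]
ft_force: [0.4, -0.7, -0.9]
gripper_width: 0.0495
grasp_force: 14.9
```

```bash
python3 - <<'E'
from cad import *
o=r.get_obs();print(o["t"],o["q"],o["tool_pos"],o["eef_rot"],o["gripper_width"])
print(np.round(tool([.6585,.0395,.19]),1))
E
```

```text
25.55 [-0.5751  0.3711 -0.0395  1.7108  0.0167  1.0529 -2.2733] [0.5573 0.3078 0.1936] [-0.0021  0.9991 -0.0412  0.0029] 0.049451665644979194
[122.9 259.1   3.1]
```

The fingers may have closed while lifting, so I'll check where the caddy sits in the grip.

```bash
python3 - <<'E'
from cad import *
for n,f in(("wrist","w6"),("scene","s6"),("top","t6")):
    snap(n,f); P=cloud(f);im=load(f)[3];m=cv2.inRange(cv2.cvtColor(im,cv2.COLOR_BGR2HSV),(95,90,30),(125,255,255))
    k,l,st,c=cv2.connectedComponentsWithStats(m)
    for j in range(1,k):
        if st[j,4]>60:
            q=P[l==j];q=q[~np.isnan(q[:,0])]; print(f,c[j],st[j,4],np.median(q,0),np.percentile(q[:,2],[3,50,97]))
w=load("w6")[3];s=load("s6")[3]
g=lambda a:(255*(a/255.)**0.6).astype(np.uint8)
cv2.imwrite("pics/c6.png",np.hstack([g(cv2.resize(w[130:330,180:380],(400,400))),g(cv2.resize(s[100:240,340:480],(400,400)))]))
E
```

```text
w6 [274.5033 247.319 ] 6664 [0.5637 0.3077 0.2021] [0.1762 0.2021 0.2096]
s6 [533.0725  39.8403] 1559 [0.3803 0.6976 0.2119] [0.1657 0.2119 0.2618]
s6 [421.3645 141.6374] 546 [0.5697 0.3012 0.2   ] [0.1661 0.2    0.2085]
```

View pics/c6.png

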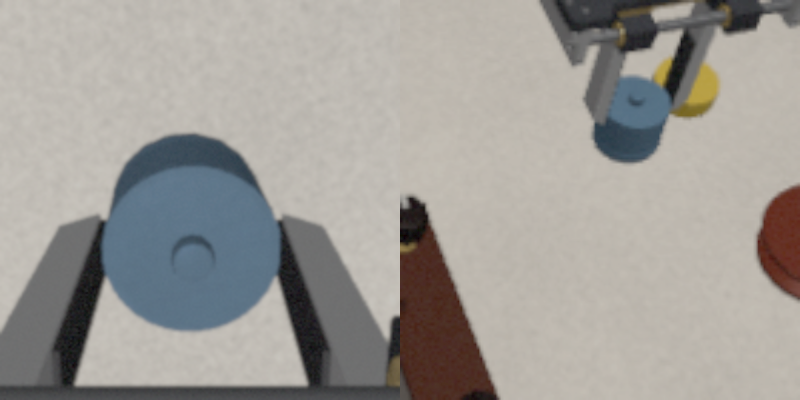

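The blue caddy is held upright by the fingertips. Its bottom is about 31 mm below the TCP, clear of the walls at this height. I carry it over the bay.

jog_arm(
  moves=[
    {"dx": 10, "dy": 20, "dz": 0, "rx": 0, "ry": 0, "rz": 0, "fingers": 160},
    {"dx": 27, "dy": 56, "dz": 0, "rx": 0, "ry": 0, "rz": 0, "fingers": 160},
    {"dx": 45, "dy": 95, "dz": 0, "rx": 0, "ry": 0, "rz": 0, "fingers": 160},
    {"dx": 63, "dy": 134, "dz": 0, "rx": 0, "ry": 0, "rz": 0, "fingers": 160},
    {"dx": 81, "dy": 173, "dz": 0, "rx": 0, "ry": 0, "rz": 0, "fingers": 160},
    {"dx": 99, "dy": 212, "dz": 0, "rx": 0, "ry": 0, "rz": 0, "fingers": 160},
    {"dx": 114, "dy": 242, "dz": 0, "rx": 0, "ry": 0, "rz": 0, "fingers": 160},
    {"dx": 123, "dy": 259, "dz": 0, "rx": 0, "ry": 0, "rz": 0, "fingers": 160},
  ],
)

```text
t: 26.5
tool_pos: [0.6567, 0.0346, 0.1866]
eef_rot: [0.001, 0.999, -0.043, -0.001]
ft_force: [0.0, 1.0, -2.2]
gripper_width: 0.0494
grasp_force: 14.9
```

jog_arm(
  moves=[
    {"dx": 0, "dy": 0, "dz": 0, "rx": 0, "ry": 0, "rz": 0, "fingers": 160},
    {"dx": 0, "dy": 0, "dz": 0, "rx": 0, "ry": 0, "rz": 0, "fingers": 160},
    {"dx": 0, "dy": 0, "dz": 0, "rx": 0, "ry": 0, "rz": 0, "fingers": 160},
  ],
)

```text
t: 26.8
tool_pos: [0.6561, 0.0398, 0.1876]
eef_rot: [-0.0, 0.999, -0.04, -0.001]
ft_force: [-0.3, 0.4, -2.1]
gripper_width: 0.0495
grasp_force: 14.9
```

```bash
python3 - <<'E'
from meas import *
o=r.get_obs();print(o["t"],o["q"],o["tool_pos"],o["eef_rot"],o["gripper_width"],o["ft_force"])
print(np.round(tool([.6585,.0395,.082]),1))
f="w7";snap("wrist",f); P=cloud(f);im=load(f)[3];m=cv2.inRange(cv2.cvtColor(im,cv2.COLOR_BGR2HSV),(95,90,30),(125,255,255))
q=P[m>0];q=q[~np.isnan(q[:,0])];print(np.percentile(q[:,2],[3,50,97]))
t=q[abs(q[:,2]-np.percentile(q[:,2],60))<.003];print(cv2.minEnclosingCircle((t[:,:2]*1000).astype(np.float32)))
E
```

```text
26.8 [-0.2003  0.4133  0.0562  1.6651 -0.0264  1.0654 -1.7876] [0.6561 0.0398 0.1876] [-0.0001  0.9992 -0.0404 -0.0008] 0.049501010979062045 [-0.3444  0.3688 -2.0757]
[  2.6   0.1 105.6]
[0.1688 0.1961 0.2035]
((657.4237060546875, 39.74803161621094), 25.579456329345703)
```

jog_arm(
  moves=[
    {"dx": 2, "dy": 0, "dz": 25, "rx": 0, "ry": 0, "rz": 0, "fingers": 160},
    {"dx": 2, "dy": 0, "dz": 50, "rx": 0, "ry": 0, "rz": 0, "fingers": 160},
    {"dx": 2, "dy": 0, "dz": 75, "rx": 0, "ry": 0, "rz": 0, "fingers": 160},
    {"dx": 2, "dy": 0, "dz": 92, "rx": 0, "ry": 0, "rz": 0, "fingers": 160},
    {"dx": 2, "dy": 0, "dz": 98, "rx": 0, "ry": 0, "rz": 0, "fingers": 160},
    {"dx": 2, "dy": 0, "dz": 101, "rx": 0, "ry": 0, "rz": 0, "fingers": 160},
    {"dx": 2, "dy": 0, "dz": 103, "rx": 0, "ry": 0, "rz": 0, "fingers": 160},
    {"dx": 2, "dy": 0, "dz": 104, "rx": 0, "ry": 0, "rz": 0, "fingers": 160},
  ],
)

```text
t: 27.65
tool_pos: [0.6593, 0.0386, 0.0853]
eef_rot: [-0.0, 0.999, -0.041, 0.001]
ft_force: [-0.8, 0.9, -2.6]
gripper_width: 0.0498
grasp_force: 14.9
```

jog_arm(
  moves=[
    {"dx": 0, "dy": 0, "dz": 0, "rx": 0, "ry": 0, "rz": 0, "fingers": 160},
    {"dx": 0, "dy": 0, "dz": 0, "rx": 0, "ry": 0, "rz": 0, "fingers": 160},
  ],
)

```text
t: 27.85
tool_pos: [0.6591, 0.0383, 0.0851]
eef_rot: [-0.0, 0.999, -0.041, 0.0]
ft_force: [0.4, 0.6, -2.1]
gripper_width: 0.0493
grasp_force: 14.9
```

jog_arm(
  moves=[
    {"dx": 0, "dy": 0, "dz": 1, "rx": 0, "ry": 0, "rz": 0, "fingers": 160},
    {"dx": 0, "dy": 0, "dz": 2, "rx": 0, "ry": 0, "rz": 0, "fingers": 160},
    {"dx": 0, "dy": 0, "dz": 3, "rx": 0, "ry": 0, "rz": 0, "fingers": 160},
    {"dx": 0, "dy": 0, "dz": 3, "rx": 0, "ry": 0, "rz": 0, "fingers": 160},
  ],
)

```text
t: 28.25
tool_pos: [0.6597, 0.0387, 0.0825]
eef_rot: [-0.0, 0.999, -0.041, 0.001]
ft_force: [-1.2, 1.4, 8.1]
gripper_width: 0.0495
grasp_force: 15.0
```

Contact: about 8 N upward at TCP z 0.0825. I release to ~60 mm and rise.

jog_arm(
  moves=[
    {"dx": 0, "dy": 0, "dz": -1, "rx": 0, "ry": 0, "rz": 0, "fingers": 160},
    {"dx": 0, "dy": 0, "dz": -1, "rx": 0, "ry": 0, "rz": 0, "fingers": 80},
    {"dx": 0, "dy": 0, "dz": -1, "rx": 0, "ry": 0, "rz": 0, "fingers": 80},
    {"dx": 0, "dy": 0, "dz": -1, "rx": 0, "ry": 0, "rz": 0, "fingers": 80},
    {"dx": 0, "dy": 0, "dz": -20, "rx": 0, "ry": 0, "rz": 0, "fingers": 80},
    {"dx": 0, "dy": 0, "dz": -60, "rx": 0, "ry": 0, "rz": 0, "fingers": 80},
    {"dx": 0, "dy": 0, "dz": -100, "rx": 0, "ry": 0, "rz": 0, "fingers": 80},
    {"dx": 0, "dy": 0, "dz": -120, "rx": 0, "ry": 0, "rz": 0, "fingers": 0},
  ],
)

```text
t: 29.05
tool_pos: [0.6599, 0.0383, 0.2051]
eef_rot: [-0.0, 0.999, -0.041, 0.002]
ft_force: [1.3, -0.2, 0.2]
gripper_width: 0.0695
grasp_force: 0.0
```

```bash
python3 - <<'E'
from cad import *
o=r.get_obs();print(o["t"],o["q"],o["tool_pos"],o["eef_rot"])
snap("wrist","w8");snap("scene","s8");snap("top","t8");cad("s8",("clay",));cad("t8",("clay",))
for f in("w8","s8"):
    P=cloud(f);im=load(f)[3];m=cv2.inRange(cv2.cvtColor(im,cv2.COLOR_BGR2HSV),(95,90,30),(125,255,255));k,l,st,c=cv2.connectedComponentsWithStats(m)
    for j in range(1,k):
        if st[j,4]>100:
            q=P[l==j];t=q[(q[:,2]>.082)&(q[:,2]<.11)]
            if len(t)>30:print(f,c[j],np.median(t[:,2]),cv2.minEnclosingCircle((t[:,:2]*1000).astype(np.float32)))
print(np.round(tool([.561,-.3036,.12]),1))
E
```

```text
29.05 [-0.1999  0.4014  0.0596  1.6429 -0.0262  1.0944 -1.7864] [0.6599 0.0383 0.2051] [-0.0003  0.9991 -0.0413  0.0018]
s8 clay [147.3982 257.9382] 550 z 0.043181881959556745 ((562.749755859375, -304.59967041015625), 25.571758270263672)
s8 clay [284.737  366.9468] 2312 z 0.05134498000152754 ((874.522705078125, -93.53118896484375), 76.58720397949219)
t8 clay [306.5594  95.9465] 1085 z 0.051008214505912974 ((868.747314453125, -89.28306579589844), 70.35697937011719)
t8 clay [317.5385 196.7314] 3038 z 0.04879765260365698 ((587.4371948242188, -104.52378845214844), 123.85501098632812)
t8 clay [ 72.4768 189.2793] 1357 z 0.035137749210778724 ((619.1998291015625, 497.393310546875), 53.542823791503906)
t8 clay [471.296 184.092] 250 z 0.04004362253143012 ((640.4092407226562, -499.00433349609375), 27.305999755859375)
t8 clay [393.1785 215.3739] 353 z 0.04139274586494035 ((560.5477905273438, -302.5619201660156), 25.261823654174805)
t8 clay [543.2862 280.7699] 1104 z 0.053017953504154836 ((402.4494934082031, -693.1591796875), 94.91262817382812)
w8 [273.7992 200.261 ] 0.09097745912781904 ((660.4674682617188, 39.61809539794922), 25.019309997558594)
s8 [313.9819 241.3123] 0.09198162483042632 ((660.9843139648438, 38.021114349365234), 27.26461410522461)
[-70.2 348.9  82.5]
```

The blue caddy stands upright in the bay at (0.660, 0.039). Next is the clay caddy at (0.561, −0.3035).

jog_arm(
  moves=[
    {"dx": -9, "dy": 44, "dz": 0, "rx": 0, "ry": 0, "rz": 0, "fingers": 0},
    {"dx": -18, "dy": 88, "dz": 0, "rx": 0, "ry": 0, "rz": 0, "fingers": 0},
    {"dx": -27, "dy": 132, "dz": 0, "rx": 0, "ry": 0, "rz": 0, "fingers": 0},
    {"dx": -36, "dy": 176, "dz": 0, "rx": 0, "ry": 0, "rz": 0, "fingers": 0},
    {"dx": -45, "dy": 220, "dz": 0, "rx": 0, "ry": 0, "rz": 0, "fingers": 0},
    {"dx": -54, "dy": 264, "dz": 0, "rx": 0, "ry": 0, "rz": 0, "fingers": 0},
    {"dx": -63, "dy": 308, "dz": 10, "rx": 0, "ry": 0, "rz": 0, "fingers": 0},
    {"dx": -70, "dy": 349, "dz": 20, "rx": 0, "ry": 0, "rz": 0, "fingers": 0},
  ],
)

```text
t: 30.0
tool_pos: [0.5589, -0.3056, 0.1801]
eef_rot: [-0.0, 0.999, -0.041, -0.001]
ft_force: [0.2, 0.8, -0.3]
gripper_width: 0.0941
grasp_force: 0.0
```

jog_arm(
  moves=[
    {"dx": 0, "dy": 0, "dz": 30, "rx": 0, "ry": 0, "rz": 0, "fingers": 0},
    {"dx": 0, "dy": 0, "dz": 60, "rx": 0, "ry": 0, "rz": 0, "fingers": 0},
    {"dx": 0, "dy": 0, "dz": 80, "rx": 0, "ry": 0, "rz": 0, "fingers": 0},
    {"dx": 0, "dy": 0, "dz": 80, "rx": 0, "ry": 0, "rz": 0, "fingers": 0},
    {"dx": 0, "dy": 0, "dz": 80, "rx": 0, "ry": 0, "rz": 0, "fingers": 0},
  ],
)

```text
t: 30.5
tool_pos: [0.56, -0.3037, 0.1011]
eef_rot: [-0.0, 0.999, -0.041, -0.001]
ft_force: [0.4, -0.1, 0.4]
gripper_width: 0.0942
grasp_force: 0.0
```

```bash
python3 - <<'E'
from cad import *
o=r.get_obs();print(o["t"],o["tool_pos"],o["eef_rot"])
snap("wrist","w9");cad("w9",("clay",))
print(np.round(tool([.561,-.3036,.009]),1))
E
```

```text
30.5 [ 0.56   -0.3037  0.1011] [-0.0002  0.9992 -0.0411 -0.0007]
w9 clay [275.8049 218.4271] 3203 z 0.041391846777245 ((561.1179809570312, -304.3695068359375), 24.971851348876953)
[ 0.4 -0.4 93. ]
```

jog_arm(
  moves=[
    {"dx": 1, "dy": 0, "dz": 40, "rx": 0, "ry": 0, "rz": 0, "fingers": 0},
    {"dx": 1, "dy": 0, "dz": 70, "rx": 0, "ry": 0, "rz": 0, "fingers": 40},
    {"dx": 1, "dy": 0, "dz": 87, "rx": 0, "ry": 0, "rz": 0, "fingers": 60},
    {"dx": 1, "dy": 0, "dz": 87, "rx": 0, "ry": 0, "rz": 0, "fingers": 160},
    {"dx": 1, "dy": 0, "dz": 87, "rx": 0, "ry": 0, "rz": 0, "fingers": 160},
    {"dx": 1, "dy": 0, "dz": 87, "rx": 0, "ry": 0, "rz": 0, "fingers": 160},
    {"dx": 1, "dy": 0, "dz": 87, "rx": 0, "ry": 0, "rz": 0, "fingers": 160},
    {"dx": 1, "dy": 0, "dz": 87, "rx": 0, "ry": 0, "rz": 0, "fingers": 160},
  ],
  grip_force=15,
)

```text
t: 31.35
tool_pos: [0.5623, -0.3043, 0.016]
eef_rot: [0.0, 0.999, -0.041, 0.001]
ft_force: [-0.4, 0.7, 7.9]
gripper_width: 0.0501
grasp_force: 15.0
```

jog_arm(
  moves=[
    {"dx": 0, "dy": 0, "dz": 0, "rx": 0, "ry": 0, "rz": 0, "fingers": 160},
    {"dx": 0, "dy": 0, "dz": 0, "rx": 0, "ry": 0, "rz": 0, "fingers": 160},
    {"dx": 0, "dy": 0, "dz": -30, "rx": 0, "ry": 0, "rz": 0, "fingers": 160},
    {"dx": 0, "dy": 0, "dz": -70, "rx": 0, "ry": 0, "rz": 0, "fingers": 160},
    {"dx": 0, "dy": 0, "dz": -110, "rx": 0, "ry": 0, "rz": 0, "fingers": 160},
    {"dx": 0, "dy": 0, "dz": -150, "rx": 0, "ry": 0, "rz": 0, "fingers": 160},
    {"dx": 0, "dy": 0, "dz": -165, "rx": 0, "ry": 0, "rz": 0, "fingers": 160},
    {"dx": 0, "dy": 0, "dz": -165, "rx": 0, "ry": 0, "rz": 0, "fingers": 160},
  ],
)

```text
t: 32.15
tool_pos: [0.5624, -0.3043, 0.182]
eef_rot: [0.001, 0.999, -0.041, 0.002]
ft_force: [1.2, -0.1, -3.1]
gripper_width: 0.0495
grasp_force: 15.0
```

```bash
python3 - <<'E'
from cad import *
o=r.get_obs();print(o["t"],o["tool_pos"],o["eef_rot"],o["gripper_width"])
print(np.round(tool([.652,-.0445,.18]),1))
snap("wrist","wa");P=cloud("wa");m=cv2.inRange(cv2.cvtColor(load("wa")[3],cv2.COLOR_BGR2HSV),(0,90,60),(15,255,255))
q=P[(m>0)&(P[...,2]>.13)];print(len(q),np.percentile(q[:,2],[3,50,97])-o["tool_pos"][2],np.median(q,0))
E
```

```text
32.15 [ 0.5624 -0.3043  0.182 ] [ 0.0006  0.9992 -0.0411  0.002 ] 0.049543282195332
[  67.9 -266.3    1.9]
7494 [-0.0011  0.0253  0.0328] [ 0.565  -0.3036  0.2072]
```

jog_arm(
  moves=[
    {"dx": 5, "dy": -20, "dz": 0, "rx": 0, "ry": 0, "rz": 0, "fingers": 160},
    {"dx": 15, "dy": -60, "dz": 0, "rx": 0, "ry": 0, "rz": 0, "fingers": 160},
    {"dx": 25, "dy": -100, "dz": 0, "rx": 0, "ry": 0, "rz": 0, "fingers": 160},
    {"dx": 36, "dy": -140, "dz": 0, "rx": 0, "ry": 0, "rz": 0, "fingers": 160},
    {"dx": 46, "dy": -180, "dz": 0, "rx": 0, "ry": 0, "rz": 0, "fingers": 160},
    {"dx": 56, "dy": -220, "dz": 0, "rx": 0, "ry": 0, "rz": 0, "fingers": 160},
    {"dx": 65, "dy": -255, "dz": 0, "rx": 0, "ry": 0, "rz": 0, "fingers": 160},
    {"dx": 68, "dy": -266, "dz": 0, "rx": 0, "ry": 0, "rz": 0, "fingers": 160},
  ],
)

```text
t: 33.0
tool_pos: [0.6508, -0.0392, 0.1767]
eef_rot: [-0.001, 0.999, -0.039, -0.002]
ft_force: [-0.0, 0.3, -1.6]
gripper_width: 0.0496
grasp_force: 15.0
```

jog_arm(
  moves=[
    {"dx": 0, "dy": 0, "dz": 0, "rx": 0, "ry": 0, "rz": 0, "fingers": 160},
    {"dx": 0, "dy": 0, "dz": 0, "rx": 0, "ry": 0, "rz": 0, "fingers": 160},
    {"dx": 0, "dy": 0, "dz": 0, "rx": 0, "ry": 0, "rz": 0, "fingers": 160},
  ],
)

```text
t: 33.3
tool_pos: [0.6503, -0.0463, 0.1788]
eef_rot: [0.0, 0.999, -0.042, -0.001]
ft_force: [-0.2, -0.1, -1.9]
gripper_width: 0.0497
grasp_force: 15.0
```

```bash
python3 - <<'E'
from meas import *
o=r.get_obs();print(o["t"],o["tool_pos"],o["eef_rot"],o["gripper_width"])
print(np.round(tool([.652,-.0445,.067]),1))
E
```

```text
33.3 [ 0.6503 -0.0463  0.1788] [ 0.0003  0.9991 -0.0422 -0.0006] 0.04971632848247153
[  1.7  -2.1 111.8]
```

jog_arm(
  moves=[
    {"dx": 2, "dy": -1, "dz": 28, "rx": 0, "ry": 0, "rz": 0, "fingers": 160},
    {"dx": 2, "dy": -2, "dz": 56, "rx": 0, "ry": 0, "rz": 0, "fingers": 160},
    {"dx": 2, "dy": -2, "dz": 84, "rx": 0, "ry": 0, "rz": 0, "fingers": 160},
    {"dx": 2, "dy": -2, "dz": 100, "rx": 0, "ry": 0, "rz": 0, "fingers": 160},
    {"dx": 2, "dy": -2, "dz": 107, "rx": 0, "ry": 0, "rz": 0, "fingers": 160},
    {"dx": 2, "dy": -2, "dz": 110, "rx": 0, "ry": 0, "rz": 0, "fingers": 160},
    {"dx": 2, "dy": -2, "dz": 112, "rx": 0, "ry": 0, "rz": 0, "fingers": 160},
    {"dx": 2, "dy": -2, "dz": 112, "rx": 0, "ry": 0, "rz": 0, "fingers": 160},
  ],
)

```text
t: 34.1
tool_pos: [0.6537, -0.0426, 0.0683]
eef_rot: [-0.0, 0.999, -0.041, 0.001]
ft_force: [-0.2, -1.0, -1.7]
gripper_width: 0.0496
grasp_force: 15.0
```

jog_arm(
  moves=[
    {"dx": 0, "dy": 0, "dz": 1, "rx": 0, "ry": 0, "rz": 0, "fingers": 160},
    {"dx": 0, "dy": 0, "dz": 1, "rx": 0, "ry": 0, "rz": 0, "fingers": 160},
  ],
)

```text
t: 34.3
tool_pos: [0.6534, -0.0424, 0.067]
eef_rot: [-0.0, 0.999, -0.041, 0.0]
ft_force: [-0.4, 0.2, -2.7]
gripper_width: 0.0494
grasp_force: 15.0
```

jog_arm(
  moves=[
    {"dx": 0, "dy": 0, "dz": 1, "rx": 0, "ry": 0, "rz": 0, "fingers": 160},
    {"dx": 0, "dy": 0, "dz": 2, "rx": 0, "ry": 0, "rz": 0, "fingers": 160},
    {"dx": 0, "dy": 0, "dz": 3, "rx": 0, "ry": 0, "rz": 0, "fingers": 160},
    {"dx": 0, "dy": 0, "dz": 3, "rx": 0, "ry": 0, "rz": 0, "fingers": 160},
  ],
)

```text
t: 34.7
tool_pos: [0.6539, -0.0425, 0.0651]
eef_rot: [-0.0, 0.999, -0.041, 0.001]
ft_force: [-5.4, 1.0, 17.1]
gripper_width: 0.0496
grasp_force: 15.0
```

jog_arm(
  moves=[
    {"dx": 0, "dy": 0, "dz": -2, "rx": 0, "ry": 0, "rz": 0, "fingers": 160},
    {"dx": 0, "dy": 0, "dz": -2, "rx": 0, "ry": 0, "rz": 0, "fingers": 85},
    {"dx": 0, "dy": 0, "dz": -2, "rx": 0, "ry": 0, "rz": 0, "fingers": 85},
    {"dx": 0, "dy": 0, "dz": -2, "rx": 0, "ry": 0, "rz": 0, "fingers": 85},
    {"dx": 0, "dy": 0, "dz": -30, "rx": 0, "ry": 0, "rz": 0, "fingers": 85},
    {"dx": 0, "dy": 0, "dz": -70, "rx": 0, "ry": 0, "rz": 0, "fingers": 85},
    {"dx": 0, "dy": 0, "dz": -110, "rx": 0, "ry": 0, "rz": 0, "fingers": 160},
    {"dx": 0, "dy": 0, "dz": -140, "rx": 0, "ry": 0, "rz": 0, "fingers": 255},
  ],
)

```text
t: 35.5
tool_pos: [0.6536, -0.0426, 0.206]
eef_rot: [-0.0, 0.999, -0.041, 0.001]
ft_force: [-0.3, 0.8, -0.4]
gripper_width: 0.0499
grasp_force: 0.0
```

jog_arm(
  moves=[
    {"dx": -40, "dy": 0, "dz": -25, "rx": 0, "ry": 0, "rz": 0, "fingers": 255},
    {"dx": -80, "dy": 0, "dz": -50, "rx": 0, "ry": 0, "rz": 0, "fingers": 255},
    {"dx": -120, "dy": 0, "dz": -75, "rx": 0, "ry": 0, "rz": 0, "fingers": 255},
    {"dx": -150, "dy": 0, "dz": -100, "rx": 0, "ry": 0, "rz": 0, "fingers": 255},
    {"dx": -150, "dy": 0, "dz": -120, "rx": 0, "ry": 0, "rz": 0, "fingers": 255},
    {"dx": -150, "dy": 0, "dz": -120, "rx": 0, "ry": 0, "rz": 0, "fingers": 255},
  ],
)

```text
t: 36.1
tool_pos: [0.5042, -0.0301, 0.3266]
eef_rot: [-0.0, 0.999, -0.041, 0.002]
ft_force: [0.5, 0.2, -1.0]
gripper_width: 0.0023
grasp_force: 0.0
```

```bash
python3 - <<'E'
from meas2 import *
o=r.get_obs();print(o["t"],o["q"],o["tool_pos"],o["eef_rot"])
fine("wrist","wb")
P=cloud("wb_0");hsv=cv2.cvtColor(load("wb_0")[3],cv2.COLOR_BGR2HSV)
for n,(lo,hi) in {"blue":((95,90,30),(125,255,255)),"clay":((0,110,80),(15,255,255))}.items():
    m=(cv2.inRange(hsv,lo,hi)>0)&(P[...,2]>.085)&(P[...,2]<.1); k,l,st,c=cv2.connectedComponentsWithStats(m.astype(np.uint8))
    j=1+np.argmax(st[1:,4]);t=P[l==j];print(n,st[j,4],np.median(t[:,2]),cv2.minEnclosingCircle((t[:,:2]*1000).astype(np.float32)))
cv2.imwrite("pics/wbg.png",(255*(load("wb_0")[3]/255.)**0.6).astype(np.uint8))
E
```

```text
36.1 [-0.1495  0.0464  0.0854  1.825  -0.0045  1.2653 -1.7158] [ 0.5042 -0.0301  0.3266] [-0.0004  0.9992 -0.0411  0.0025]
pose [0.5961 0.0024] -0.07868583722090093 plane [-0.0004  0.0003  0.0488] 30319 0.00037535725835398235
h mm kr kl fr fl [40.0067 39.9371 39.9322 39.6968] tops [88.8459 88.9092 88.76   88.576 ]
[[ 0.5005 -0.1349]
 [ 0.5233  0.1534]
 [ 0.679  -0.1485]
 [ 0.7016  0.1378]]
blue 1603 0.09094010904523248 ((659.7826538085938, 39.70011901855469), 25.195405960083008)
clay 1569 0.09095069488737761 ((651.1824951171875, -42.196868896484375), 25.06777572631836)
```

View pics/wbg.png

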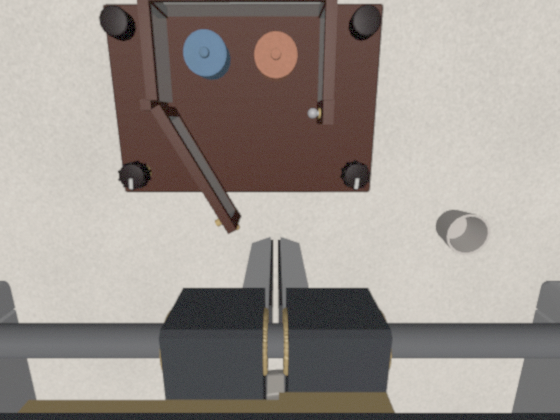

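The picture shows both caddies in the bay, blue at (205,52) and clay at (277,54), with the cup untouched. The door edge is at (235,225). I'll compute the closing path, pushing on the door's outer face with the closed fingers.

```bash
cat > door.py <<'E'
from meas import *
O=np.array([.5961,.0024]);yaw=-.0795
X=np.array([np.cos(yaw),np.sin(yaw)]);Y=np.array([-X[1],X[0]])
def c(th,rho=.125,gap=0):
    e=np.array([-np.sin(th),-np.cos(th)]);t=np.array([np.cos(th),-np.sin(th)])
    h=.008*abs(np.cos(th))+.0135*abs(np.sin(th))
    s=np.array([0,.098])+rho*e-t*(.006+h+gap); return O+s[0]*X+s[1]*Y
E
python3 - <<'E'
from door import *
q=cloud("wb_0").reshape(-1,3);q=q[(q[:,2]>.103)&(q[:,2]<.122)]
S=np.c_[(q[:,:2]-O)@X,(q[:,:2]-O)@Y,q[:,2]];S=S[(S[:,0]<-.012)&(S[:,0]>-.17)&(abs(S[:,1])<.1)]
vx,vy,x0,y0=cv2.fitLine(S[:,:2].astype(np.float32),cv2.DIST_HUBER,0,.01,.01).ravel()
print("door dir",vx,vy,"angle",np.arctan2(abs(vx),abs(vy)),"passes y at x=0",y0-x0*vy/vx,len(S),S[:,0].min(),S[S[:,0].argmin(),1])
th0=np.arctan2(abs(vx),abs(vy))
print("start",np.round(tool(np.r_[c(th0,gap=.012),.075]),0))
b=c(th0,gap=.012);M=tool(np.r_[b,.075])
for th in list(np.linspace(th0,.15,9))+[.1,.06,.03,0,-.03,-.06]: print(round(th,2),np.round((tool(np.r_[c(th),.075])-M)[:2],0))
E
```

```text
door dir 0.86885685 0.49506345 angle 1.0528885 passes y at x=0 0.09831306 1633 -0.15326704499214994 0.020231404750012463
start [ -35. -105.  247.]
1.05 [ 6. 10.]
0.94 [12. 24.]
0.83 [19. 36.]
0.71 [28. 48.]
0.6 [38. 59.]
0.49 [50. 69.]
0.38 [63. 77.]
0.26 [76. 83.]
0.15 [91. 88.]
0.1 [98. 90.]
0.06 [103.  91.]
0.03 [107.  92.]
0 [112.  92.]
-0.03 [115.  92.]
-0.06 [118.  93.]
```

The door angle is 1.05 rad and its line passes y = 98 mm at the hinge, which matches the given geometry. I go to the start point outside the door and descend.

jog_arm(
  moves=[
    {"dx": -12, "dy": -35, "dz": 10, "rx": 0, "ry": 0, "rz": 0, "fingers": 255},
    {"dx": -24, "dy": -70, "dz": 20, "rx": 0, "ry": 0, "rz": 0, "fingers": 255},
    {"dx": -35, "dy": -105, "dz": 40, "rx": 0, "ry": 0, "rz": 0, "fingers": 255},
    {"dx": -35, "dy": -105, "dz": 85, "rx": 0, "ry": 0, "rz": 0, "fingers": 255},
    {"dx": -35, "dy": -105, "dz": 125, "rx": 0, "ry": 0, "rz": 0, "fingers": 255},
    {"dx": -35, "dy": -105, "dz": 165, "rx": 0, "ry": 0, "rz": 0, "fingers": 255},
    {"dx": -35, "dy": -105, "dz": 170, "rx": 0, "ry": 0, "rz": 0, "fingers": 255},
    {"dx": -35, "dy": -105, "dz": 170, "rx": 0, "ry": 0, "rz": 0, "fingers": 255},
  ],
)

```text
t: 37.2
tool_pos: [0.477, 0.0772, 0.1531]
eef_rot: [0.0, 0.999, -0.041, -0.001]
ft_force: [-0.9, -0.2, 0.7]
gripper_width: 0.0006
grasp_force: 0.0
```

```bash
python3 - <<'E'
from door import *
o=r.get_obs();print(o["t"],o["q"],o["tool_pos"],o["eef_rot"])
print(np.round(tool(np.r_[c(1.053,gap=.012),.075]),1))
E
```

```text
37.2 [-0.2683  0.1768 -0.0282  2.0763  0.0062  0.8911 -1.9531] [0.477  0.0772 0.1531] [ 0.0004  0.9992 -0.0411 -0.0012]
[-0.5 -0.3 78.1]
```

jog_arm(
  moves=[
    {"dx": 0, "dy": 0, "dz": 30, "rx": 0, "ry": 0, "rz": 0, "fingers": 255},
    {"dx": 0, "dy": 0, "dz": 60, "rx": 0, "ry": 0, "rz": 0, "fingers": 255},
    {"dx": 0, "dy": 0, "dz": 78, "rx": 0, "ry": 0, "rz": 0, "fingers": 255},
    {"dx": 0, "dy": 0, "dz": 78, "rx": 0, "ry": 0, "rz": 0, "fingers": 255},
    {"dx": 0, "dy": 0, "dz": 78, "rx": 0, "ry": 0, "rz": 0, "fingers": 255},
  ],
)

```text
t: 37.7
tool_pos: [0.4786, 0.0776, 0.0772]
eef_rot: [-0.0, 0.999, -0.041, 0.001]
ft_force: [-0.2, -0.3, 0.3]
gripper_width: 0.0008
grasp_force: 0.0
```

jog_arm(
  moves=[
    {"dx": 3, "dy": 5, "dz": 0, "rx": 0, "ry": 0, "rz": 0, "fingers": 255},
    {"dx": 6, "dy": 10, "dz": 0, "rx": 0, "ry": 0, "rz": 0, "fingers": 255},
    {"dx": 9, "dy": 17, "dz": 0, "rx": 0, "ry": 0, "rz": 0, "fingers": 255},
    {"dx": 12, "dy": 24, "dz": 0, "rx": 0, "ry": 0, "rz": 0, "fingers": 255},
    {"dx": 19, "dy": 36, "dz": 0, "rx": 0, "ry": 0, "rz": 0, "fingers": 255},
    {"dx": 28, "dy": 48, "dz": 0, "rx": 0, "ry": 0, "rz": 0, "fingers": 255},
    {"dx": 38, "dy": 59, "dz": 0, "rx": 0, "ry": 0, "rz": 0, "fingers": 255},
    {"dx": 50, "dy": 69, "dz": 0, "rx": 0, "ry": 0, "rz": 0, "fingers": 255},
  ],
)

```text
t: 38.5
tool_pos: [0.5221, 0.0033, 0.0756]
eef_rot: [-0.0, 0.999, -0.041, -0.0]
ft_force: [1.1, 0.6, -0.2]
gripper_width: 0.0005
grasp_force: 0.1
```

```bash
python3 - <<'E'
from door import *
o=r.get_obs();print(o["t"],o["tool_pos"],o["eef_rot"],o["ft_force"],X,Y)
for th in(.49,.38,.26,.15,.1,.06,.03,0,-.03): print(th,np.round(tool(np.r_[c(th),.075]),0))
snap("scene","sd"); cv2.imwrite("pics/sdg.png",cv2.resize((255*(load("sd")[3][100:300,170:430]/255.)**0.6).astype(np.uint8),(780,600)))
E
```

```text
38.5 [0.5221 0.0033 0.0756] [-0.      0.9991 -0.0414 -0.    ] [ 1.0503  0.5956 -0.2268] [ 0.9968 -0.0794] [0.0794 0.9968]
0.49 [-2. -2.  1.]
0.38 [10.  6.  1.]
0.26 [25. 13.  1.]
0.15 [39. 18.  1.]
0.1 [46. 20.  1.]
0.06 [52. 21.  1.]
0.03 [56. 21.  1.]
0 [60. 22.  1.]
-0.03 [63. 22.  1.]
```

View pics/sdg.png

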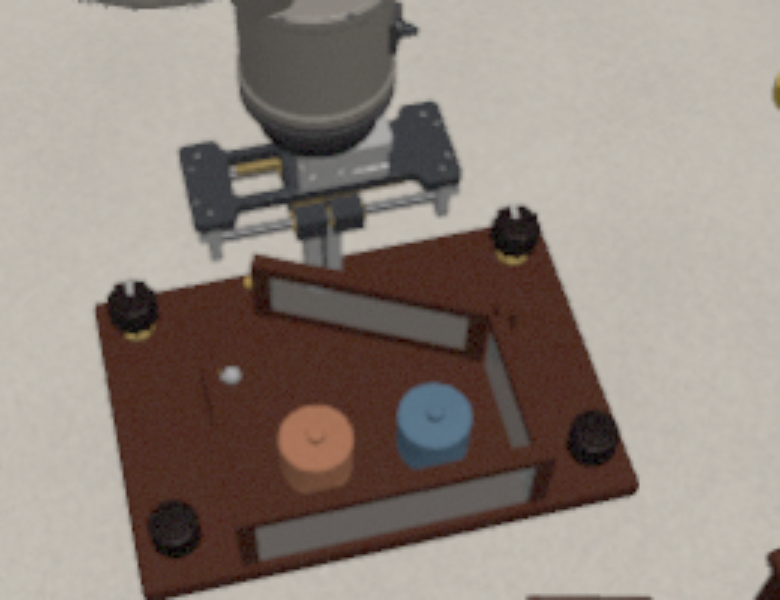

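The door is following the fingers, now about 0.45 rad open with its free edge at crop (258,285). I carry on to the catch.

jog_arm(
  moves=[
    {"dx": 8, "dy": 5, "dz": 0, "rx": 0, "ry": 0, "rz": 0, "fingers": 255},
    {"dx": 17, "dy": 9, "dz": 0, "rx": 0, "ry": 0, "rz": 0, "fingers": 255},
    {"dx": 25, "dy": 13, "dz": 0, "rx": 0, "ry": 0, "rz": 0, "fingers": 255},
    {"dx": 33, "dy": 16, "dz": 0, "rx": 0, "ry": 0, "rz": 0, "fingers": 255},
    {"dx": 39, "dy": 18, "dz": 0, "rx": 0, "ry": 0, "rz": 0, "fingers": 255},
    {"dx": 44, "dy": 19, "dz": 0, "rx": 0, "ry": 0, "rz": 0, "fingers": 255},
    {"dx": 49, "dy": 20, "dz": 0, "rx": 0, "ry": 0, "rz": 0, "fingers": 255},
    {"dx": 52, "dy": 21, "dz": 0, "rx": 0, "ry": 0, "rz": 0, "fingers": 255},
  ],
)

```text
t: 39.35
tool_pos: [0.5718, -0.0205, 0.0754]
eef_rot: [-0.0, 0.999, -0.041, -0.0]
ft_force: [-5.4, 4.2, 2.0]
gripper_width: 0.0006
grasp_force: 2.8
```

jog_arm(
  moves=[
    {"dx": 2, "dy": 0, "dz": 0, "rx": 0, "ry": 0, "rz": 0, "fingers": 255},
    {"dx": 4, "dy": 0, "dz": 0, "rx": 0, "ry": 0, "rz": 0, "fingers": 255},
    {"dx": 6, "dy": 1, "dz": 0, "rx": 0, "ry": 0, "rz": 0, "fingers": 255},
    {"dx": 8, "dy": 1, "dz": 0, "rx": 0, "ry": 0, "rz": 0, "fingers": 255},
    {"dx": 9, "dy": 1, "dz": 0, "rx": 0, "ry": 0, "rz": 0, "fingers": 255},
    {"dx": 9, "dy": 1, "dz": 0, "rx": 0, "ry": 0, "rz": 0, "fingers": 255},
  ],
)

```text
t: 39.95
tool_pos: [0.5809, -0.0226, 0.0756]
eef_rot: [0.0, 0.999, -0.041, 0.0]
ft_force: [-1.2, -0.9, -0.2]
gripper_width: 0.0009
grasp_force: 0.0
```

```bash
python3 - <<'E'
from door import *
o=r.get_obs();print(o["t"],o["tool_pos"],o["ft_force"],"stand coords",(o["tool_pos"][:2]-O)@X,(o["tool_pos"][:2]-O)@Y)
E
```

```text
39.95 [ 0.5809 -0.0226  0.0756] [-1.2478 -0.9018 -0.1857] stand coords -0.013176315390156894 -0.026152243678999793
```

The force rose to 7 N, then dropped to about 1 N, which looks like the click. I press slightly further to confirm, then retreat and check.

jog_arm(
  moves=[
    {"dx": 1, "dy": 0, "dz": 0, "rx": 0, "ry": 0, "rz": 0, "fingers": 255},
    {"dx": 2, "dy": 0, "dz": 0, "rx": 0, "ry": 0, "rz": 0, "fingers": 255},
    {"dx": 3, "dy": 0, "dz": 0, "rx": 0, "ry": 0, "rz": 0, "fingers": 255},
    {"dx": 3, "dy": 0, "dz": 0, "rx": 0, "ry": 0, "rz": 0, "fingers": 255},
  ],
)

```text
t: 40.35
tool_pos: [0.5813, -0.0227, 0.0753]
eef_rot: [0.0, 0.999, -0.041, -0.002]
ft_force: [-15.5, 1.2, 13.7]
gripper_width: 0.0004
grasp_force: 7.9
```

jog_arm(
  moves=[
    {"dx": -10, "dy": 0, "dz": 0, "rx": 0, "ry": 0, "rz": 0, "fingers": 255},
    {"dx": -30, "dy": 0, "dz": 0, "rx": 0, "ry": 0, "rz": 0, "fingers": 255},
    {"dx": -50, "dy": 0, "dz": -20, "rx": 0, "ry": 0, "rz": 0, "fingers": 255},
    {"dx": -65, "dy": 0, "dz": -60, "rx": 0, "ry": 0, "rz": 0, "fingers": 255},
    {"dx": -75, "dy": 0, "dz": -110, "rx": 0, "ry": 0, "rz": 0, "fingers": 255},
    {"dx": -80, "dy": 0, "dz": -160, "rx": 0, "ry": 0, "rz": 0, "fingers": 255},
    {"dx": -80, "dy": 10, "dz": -210, "rx": 0, "ry": 0, "rz": 0, "fingers": 255},
    {"dx": -80, "dy": 10, "dz": -255, "rx": 0, "ry": 0, "rz": 0, "fingers": 255},
  ],
)

```text
t: 41.15
tool_pos: [0.5023, -0.0272, 0.3332]
eef_rot: [0.0, 0.999, -0.042, 0.001]
ft_force: [0.3, 0.8, 0.1]
gripper_width: 0.0005
grasp_force: 0.0
```

jog_arm(
  moves=[
    {"dx": 0, "dy": 0, "dz": -20, "rx": 0, "ry": 0, "rz": 0, "fingers": 255},
    {"dx": 0, "dy": 0, "dz": -20, "rx": 0, "ry": 0, "rz": 0, "fingers": 255},
    {"dx": 0, "dy": 0, "dz": -20, "rx": 0, "ry": 0, "rz": 0, "fingers": 255},
  ],
)

```text
t: 41.45
tool_pos: [0.5028, -0.0262, 0.3503]
eef_rot: [-0.0, 0.999, -0.041, 0.0]
ft_force: [-0.4, 1.2, -0.4]
gripper_width: 0.0002
grasp_force: 0.0
```

```bash
python3 - <<'E'
from meas2 import *
import door
fine("wrist","we"); O,X,Y=door.O,door.X,door.Y
q=cloud("we_0").reshape(-1,3);q=q[(q[:,2]>.103)&(q[:,2]<.122)]
S=np.c_[(q[:,:2]-O)@X,(q[:,:2]-O)@Y];S=S[(abs(S[:,0])<.02)&(S[:,1]>-.07)&(S[:,1]<.085)]
vx,vy,x0,y0=cv2.fitLine(S.astype(np.float32),cv2.DIST_HUBER,0,.01,.01).ravel();print("door angle vs stand y",vx/vy,"x",x0,len(S))
cv2.imwrite("pics/weg.png",(255*(load("we_0")[3]/255.)**0.6).astype(np.uint8))
E
```

```text
pose [0.5964 0.0029] -0.08164625680088601 plane [-0.0007  0.0003  0.0488] 28128 0.0003812849582668459
h mm kr kl fr fl [39.9856 39.9428 39.996  39.7973] tops [88.88   88.9143 88.8021 88.6607]
[[ 0.5002 -0.1342]
 [ 0.5237  0.1537]
 [ 0.6791 -0.1487]
 [ 0.7027  0.1392]]
door angle vs stand y 0.0018705906 x 0.00036166798 1410
```

View pics/weg.png

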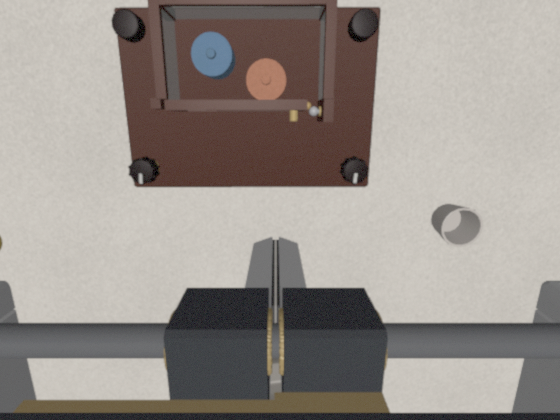

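The door is shut (angle about 0.002 rad) and the stand is level. The clay caddy at (266,80) has shifted towards the door since I placed it, so I'll check its position.

```bash
python3 - <<'E'
from door import *
O=np.array([.5963,.0027])
P=cloud("we_0");hsv=cv2.cvtColor(load("we_0")[3],cv2.COLOR_BGR2HSV)
for n,(lo,hi) in {"blue":((95,90,30),(125,255,255)),"clay":((0,110,80),(15,255,255))}.items():
    m=(cv2.inRange(hsv,lo,hi)>0)&(P[...,2]>.085)&(P[...,2]<.102); k,l,st,c=cv2.connectedComponentsWithStats(m.astype(np.uint8))
    j=1+np.argmax(st[1:,4]);t=P[l==j];(x,y),rr=cv2.minEnclosingCircle((t[:,:2]*1000).astype(np.float32))
    A=np.c_[t[:,:2]-t[:,:2].mean(0),np.ones(len(t))];s=np.linalg.lstsq(A,t[:,2],rcond=None)[0]
    p=np.array([x,y])/1e3-O;print(n,st[j,4],s,rr,"stand",p@X,p@Y)
E
```

```text
blue 1440 [0.0051 0.0079 0.0913] 25.260272979736328 stand 0.060283621505871174 0.041813971263391314
clay 1314 [-0.0052  0.0031  0.0914] 25.027450561523438 stand 0.030559586339134873 -0.024817968595852054
```

The clay caddy was knocked against the shut door. I'll re-seat it further back from above, then reopen and reshut the door so that the door really comes last.

```bash
python3 - <<'E'
from h import *
print(np.round(tool([.6255,-.0245,.16]),1))
E
```

```text
[122.5 -11.7 189.5]
```

jog_arm(
  moves=[
    {"dx": 30, "dy": -3, "dz": 40, "rx": 0, "ry": 0, "rz": 0, "fingers": 85},
    {"dx": 60, "dy": -6, "dz": 80, "rx": 0, "ry": 0, "rz": 0, "fingers": 85},
    {"dx": 90, "dy": -9, "dz": 120, "rx": 0, "ry": 0, "rz": 0, "fingers": 85},
    {"dx": 122, "dy": -12, "dz": 155, "rx": 0, "ry": 0, "rz": 0, "fingers": 85},
    {"dx": 122, "dy": -12, "dz": 190, "rx": 0, "ry": 0, "rz": 0, "fingers": 85},
    {"dx": 122, "dy": -12, "dz": 190, "rx": 0, "ry": 0, "rz": 0, "fingers": 85},
    {"dx": 122, "dy": -12, "dz": 190, "rx": 0, "ry": 0, "rz": 0, "fingers": 85},
    {"dx": 122, "dy": -12, "dz": 190, "rx": 0, "ry": 0, "rz": 0, "fingers": 85},
  ],
)

```text
t: 42.55
tool_pos: [0.6263, -0.0242, 0.1628]
eef_rot: [-0.0, 0.999, -0.041, 0.001]
ft_force: [-0.9, -0.4, 0.8]
gripper_width: 0.0607
grasp_force: 0.0
```

```bash
python3 - <<'E'
from door import *
o=r.get_obs();print(o["t"],o["tool_pos"],o["gripper_width"])
snap("wrist","wh");P=cloud("wh");hsv=cv2.cvtColor(load("wh")[3],cv2.COLOR_BGR2HSV)
for n,(lo,hi) in {"blue":((95,90,30),(125,255,255)),"clay":((0,110,80),(15,255,255))}.items():
    m=(cv2.inRange(hsv,lo,hi)>0)&(P[...,2]>.085)&(P[...,2]<.102); k,l,st,c=cv2.connectedComponentsWithStats(m.astype(np.uint8))
    j=1+np.argmax(st[1:,4]);t=P[l==j];print(n,st[j,4],cv2.minEnclosingCircle((t[:,:2]*1000).astype(np.float32)))
print(np.round(tool([.6255,-.0245,.072]),1))
E
```

```text
42.55 [ 0.6263 -0.0242  0.1628] 0.060748144152022454
blue 3251 ((660.3831176757812, 39.52317810058594), 25.236650466918945)
clay 3011 ((625.2570190429688, -24.632497787475586), 25.23393440246582)
[-1.1  0.4 90.9]
```

jog_arm(
  moves=[
    {"dx": 0, "dy": 0, "dz": 30, "rx": 0, "ry": 0, "rz": 0, "fingers": 85},
    {"dx": 0, "dy": 0, "dz": 60, "rx": 0, "ry": 0, "rz": 0, "fingers": 85},
    {"dx": 0, "dy": 0, "dz": 85, "rx": 0, "ry": 0, "rz": 0, "fingers": 85},
    {"dx": 0, "dy": 0, "dz": 91, "rx": 0, "ry": 0, "rz": 0, "fingers": 85},
    {"dx": 0, "dy": 0, "dz": 91, "rx": 0, "ry": 0, "rz": 0, "fingers": 160},
    {"dx": 0, "dy": 0, "dz": 91, "rx": 0, "ry": 0, "rz": 0, "fingers": 160},
    {"dx": 0, "dy": 0, "dz": 91, "rx": 0, "ry": 0, "rz": 0, "fingers": 160},
    {"dx": 0, "dy": 0, "dz": 91, "rx": 0, "ry": 0, "rz": 0, "fingers": 160},
  ],
  grip_force=12,
)

```text
t: 43.4
tool_pos: [0.6267, -0.0242, 0.0714]
eef_rot: [-0.0, 0.999, -0.041, 0.001]
ft_force: [-2.3, -0.3, 9.4]
gripper_width: 0.05
grasp_force: 12.0
```

jog_arm(
  moves=[
    {"dx": 0, "dy": 0, "dz": -3, "rx": 0, "ry": 0, "rz": 0, "fingers": 160},
    {"dx": 4, "dy": 2, "dz": -3, "rx": 0, "ry": 0, "rz": 0, "fingers": 160},
    {"dx": 12, "dy": 7, "dz": -3, "rx": 0, "ry": 0, "rz": 0, "fingers": 160},
    {"dx": 20, "dy": 12, "dz": -3, "rx": 0, "ry": 0, "rz": 0, "fingers": 160},
    {"dx": 28, "dy": 15, "dz": -3, "rx": 0, "ry": 0, "rz": 0, "fingers": 160},
    {"dx": 28, "dy": 15, "dz": -3, "rx": 0, "ry": 0, "rz": 0, "fingers": 160},
    {"dx": 28, "dy": 15, "dz": -1, "rx": 0, "ry": 0, "rz": 0, "fingers": 160},
    {"dx": 28, "dy": 15, "dz": 0, "rx": 0, "ry": 0, "rz": 0, "fingers": 160},
  ],
)

```text
t: 44.2
tool_pos: [0.6531, -0.0419, 0.0707]
eef_rot: [0.0, 0.999, -0.041, 0.001]
ft_force: [-2.6, -4.2, 18.9]
gripper_width: 0.0494
grasp_force: 12.0
```

jog_arm(
  moves=[
    {"dx": 0, "dy": 0, "dz": 1, "rx": 0, "ry": 0, "rz": 0, "fingers": 160},
    {"dx": 0, "dy": 0, "dz": 1, "rx": 0, "ry": 0, "rz": 0, "fingers": 160},
  ],
)

```text
t: 44.4
tool_pos: [0.6533, -0.042, 0.0701]
eef_rot: [0.0, 0.999, -0.041, 0.001]
ft_force: [-1.5, -3.7, 15.1]
gripper_width: 0.0496
grasp_force: 12.0
```

jog_arm(
  moves=[
    {"dx": 0, "dy": 0, "dz": -2, "rx": 0, "ry": 0, "rz": 0, "fingers": 85},
    {"dx": 0, "dy": 0, "dz": -2, "rx": 0, "ry": 0, "rz": 0, "fingers": 85},
    {"dx": 0, "dy": 0, "dz": -2, "rx": 0, "ry": 0, "rz": 0, "fingers": 85},
    {"dx": 0, "dy": 0, "dz": -25, "rx": 0, "ry": 0, "rz": 0, "fingers": 85},
    {"dx": 0, "dy": 0, "dz": -65, "rx": 0, "ry": 0, "rz": 0, "fingers": 85},
    {"dx": 0, "dy": 0, "dz": -100, "rx": 0, "ry": 0, "rz": 0, "fingers": 200},
    {"dx": 0, "dy": 0, "dz": -100, "rx": 0, "ry": 0, "rz": 0, "fingers": 255},
    {"dx": 0, "dy": 0, "dz": -100, "rx": 0, "ry": 0, "rz": 0, "fingers": 255},
  ],
)

```text
t: 45.2
tool_pos: [0.6524, -0.0413, 0.1689]
eef_rot: [-0.0, 0.999, -0.041, 0.001]
ft_force: [0.4, 0.1, -0.6]
gripper_width: 0.0424
grasp_force: 0.0
```

jog_arm(
  moves=[
    {"dx": -20, "dy": 3, "dz": 0, "rx": 0, "ry": 0, "rz": 0, "fingers": 255},
    {"dx": -41, "dy": 3, "dz": 0, "rx": 0, "ry": 0, "rz": 0, "fingers": 255},
    {"dx": -41, "dy": 3, "dz": 0, "rx": 0, "ry": 0, "rz": 0, "fingers": 255},
    {"dx": -41, "dy": 3, "dz": 0, "rx": 0, "ry": 0, "rz": 0, "fingers": 255},
  ],
)

```text
t: 45.6
tool_pos: [0.6107, -0.0409, 0.1676]
eef_rot: [-0.0, 0.999, -0.041, -0.001]
ft_force: [0.3, 0.7, 0.5]
gripper_width: 0.01
grasp_force: 0.0
```

```bash
python3 - <<'E'
from door import *
o=r.get_obs();print(o["t"],o["tool_pos"],o["gripper_width"])
snap("wrist","wi");P=cloud("wi");hsv=cv2.cvtColor(load("wi")[3],cv2.COLOR_BGR2HSV)
O=np.array([.5963,.0027])
for n,(lo,hi) in {"blue":((95,90,30),(125,255,255)),"clay":((0,110,80),(15,255,255))}.items():
    m=(cv2.inRange(hsv,lo,hi)>0)&(P[...,2]>.085)&(P[...,2]<.102); k,l,st,c=cv2.connectedComponentsWithStats(m.astype(np.uint8))
    j=1+np.argmax(st[1:,4]);t=P[l==j];(x,y),rr=cv2.minEnclosingCircle((t[:,:2]*1000).astype(np.float32));p=np.array([x,y])/1e3-O;print(n,st[j,4],rr,p@X,p@Y)
print(np.round(tool([.6122,-.0487,.085]),1))
E
```

```text
45.6 [ 0.6107 -0.0409  0.1676] 0.009998274890185324
blue 3297 25.149560928344727 0.06075748293499097 0.041679303233103766
clay 3227 25.073179244995117 0.05836623991077135 -0.04013454962506798
[ 1.7  7.7 82.7]
```

jog_arm(
  moves=[
    {"dx": 2, "dy": 8, "dz": 10, "rx": 0, "ry": 0, "rz": 0, "fingers": 255},
    {"dx": 2, "dy": 8, "dz": 20, "rx": 0, "ry": 0, "rz": 0, "fingers": 255},
    {"dx": 2, "dy": 8, "dz": 45, "rx": 0, "ry": 0, "rz": 0, "fingers": 255},
    {"dx": 2, "dy": 8, "dz": 70, "rx": 0, "ry": 0, "rz": 0, "fingers": 255},
    {"dx": 2, "dy": 8, "dz": 82, "rx": 0, "ry": 0, "rz": 0, "fingers": 255},
    {"dx": 2, "dy": 8, "dz": 82, "rx": 0, "ry": 0, "rz": 0, "fingers": 255},
    {"dx": 2, "dy": 8, "dz": 82, "rx": 0, "ry": 0, "rz": 0, "fingers": 255},
  ],
)

```text
t: 46.35
tool_pos: [0.6128, -0.0493, 0.0867]
eef_rot: [0.0, 0.999, -0.041, -0.0]
ft_force: [-0.2, -0.6, 0.7]
gripper_width: 0.0003
grasp_force: 0.0
```

jog_arm(
  moves=[
    {"dx": -5, "dy": 0, "dz": 0, "rx": 0, "ry": 0, "rz": 0, "fingers": 255},
    {"dx": -10, "dy": 0, "dz": 0, "rx": 0, "ry": 0, "rz": 0, "fingers": 255},
    {"dx": -15, "dy": 0, "dz": 0, "rx": 0, "ry": 0, "rz": 0, "fingers": 255},
    {"dx": -21, "dy": 0, "dz": 0, "rx": 0, "ry": 0, "rz": 0, "fingers": 255},
    {"dx": -27, "dy": 0, "dz": 0, "rx": 0, "ry": 0, "rz": 0, "fingers": 255},
    {"dx": -34, "dy": 0, "dz": 0, "rx": 0, "ry": 0, "rz": 0, "fingers": 255},
    {"dx": -42, "dy": 0, "dz": 0, "rx": 0, "ry": 0, "rz": 0, "fingers": 255},
    {"dx": -42, "dy": 0, "dz": 0, "rx": 0, "ry": 0, "rz": 0, "fingers": 255},
  ],
)

```text
t: 47.15
tool_pos: [0.5694, -0.0457, 0.0865]
eef_rot: [-0.0, 0.999, -0.041, -0.0]
ft_force: [-0.4, 0.9, -0.7]
gripper_width: 0.0007
grasp_force: 0.0
```

jog_arm(
  moves=[
    {"dx": 3, "dy": 0, "dz": -10, "rx": 0, "ry": 0, "rz": 0, "fingers": 255},
    {"dx": 3, "dy": 0, "dz": -40, "rx": 0, "ry": 0, "rz": 0, "fingers": 255},
    {"dx": 0, "dy": 0, "dz": -80, "rx": 0, "ry": 0, "rz": 0, "fingers": 255},
    {"dx": -40, "dy": 0, "dz": -90, "rx": 0, "ry": 0, "rz": 0, "fingers": 255},
    {"dx": -75, "dy": 0, "dz": -90, "rx": 0, "ry": 0, "rz": 0, "fingers": 255},
    {"dx": -75, "dy": 0, "dz": -90, "rx": 0, "ry": 0, "rz": 0, "fingers": 255},
  ],
)

```text
t: 47.75
tool_pos: [0.4931, -0.0396, 0.1777]
eef_rot: [-0.0, 0.999, -0.041, 0.0]
ft_force: [-0.9, -0.2, -0.7]
gripper_width: 0.0006
grasp_force: 0.0
```

```bash
python3 - <<'E'
from door import *
O=np.array([.5963,.0027])
o=r.get_obs();print(o["t"],o["tool_pos"],o["ft_force"])
snap("wrist","wj");q=cloud("wj").reshape(-1,3);q=q[(q[:,2]>.103)&(q[:,2]<.122)]
S=np.c_[(q[:,:2]-O)@X,(q[:,:2]-O)@Y];S=S[(S[:,0]<.008)&(S[:,0]>-.12)&(S[:,1]>-.078)&(S[:,1]<.088)]
vx,vy,x0,y0=cv2.fitLine(S.astype(np.float32),cv2.DIST_HUBER,0,.01,.01).ravel();th=np.arctan2(vx/vy,1);print("door angle",th,len(S))
for a in(th,):print("start",np.round(tool(np.r_[c(a,gap=.012),.075]),0))
M=tool(np.r_[c(th,gap=.012),.075])
for a in list(np.linspace(th,.1,4))+[.06,.03,0,-.03]: print(round(a,2),np.round((tool(np.r_[c(a),.075])-M)[:2],0))
E
```

```text
47.75 [ 0.4931 -0.0396  0.1777] [-0.8951 -0.176  -0.6794]
door angle 0.29268846 4124
start [ 33. -37. 103.]
0.29 [11.  3.]
0.23 [20.  7.]
0.16 [28.  9.]
0.1 [37. 12.]
0.06 [42. 13.]
0.03 [46. 13.]
0 [50. 14.]
-0.03 [54. 14.]
```

The door opened to 0.29 rad. I go to its outer face and shut it again.

jog_arm(
  moves=[
    {"dx": 12, "dy": -18, "dz": 0, "rx": 0, "ry": 0, "rz": 0, "fingers": 255},
    {"dx": 25, "dy": -37, "dz": 10, "rx": 0, "ry": 0, "rz": 0, "fingers": 255},
    {"dx": 25, "dy": -37, "dz": 40, "rx": 0, "ry": 0, "rz": 0, "fingers": 255},
    {"dx": 25, "dy": -37, "dz": 80, "rx": 0, "ry": 0, "rz": 0, "fingers": 255},
    {"dx": 25, "dy": -37, "dz": 102, "rx": 0, "ry": 0, "rz": 0, "fingers": 255},
    {"dx": 25, "dy": -37, "dz": 102, "rx": 0, "ry": 0, "rz": 0, "fingers": 255},
    {"dx": 33, "dy": -37, "dz": 102, "rx": 0, "ry": 0, "rz": 0, "fingers": 255},
  ],
)

```text
t: 48.5
tool_pos: [0.5323, -0.0054, 0.0751]
eef_rot: [0.0, 0.999, -0.041, -0.0]
ft_force: [-1.1, -0.1, 1.0]
gripper_width: 0.0007
grasp_force: 0.0
```

jog_arm(
  moves=[
    {"dx": 6, "dy": 2, "dz": 0, "rx": 0, "ry": 0, "rz": 0, "fingers": 255},
    {"dx": 11, "dy": 3, "dz": 0, "rx": 0, "ry": 0, "rz": 0, "fingers": 255},
    {"dx": 16, "dy": 5, "dz": 0, "rx": 0, "ry": 0, "rz": 0, "fingers": 255},
    {"dx": 22, "dy": 7, "dz": 0, "rx": 0, "ry": 0, "rz": 0, "fingers": 255},
    {"dx": 28, "dy": 9, "dz": 0, "rx": 0, "ry": 0, "rz": 0, "fingers": 255},
    {"dx": 33, "dy": 11, "dz": 0, "rx": 0, "ry": 0, "rz": 0, "fingers": 255},
    {"dx": 38, "dy": 12, "dz": 0, "rx": 0, "ry": 0, "rz": 0, "fingers": 255},
    {"dx": 42, "dy": 13, "dz": 0, "rx": 0, "ry": 0, "rz": 0, "fingers": 255},
  ],
)

```text
t: 49.3
tool_pos: [0.5725, -0.0217, 0.0744]
eef_rot: [-0.0, 0.999, -0.041, -0.001]
ft_force: [-7.3, 4.7, 5.2]
gripper_width: 0.0006
grasp_force: 3.9
```

jog_arm(
  moves=[
    {"dx": 2, "dy": 0, "dz": 0, "rx": 0, "ry": 0, "rz": 0, "fingers": 255},
    {"dx": 4, "dy": 0, "dz": 0, "rx": 0, "ry": 0, "rz": 0, "fingers": 255},
    {"dx": 6, "dy": 0, "dz": 0, "rx": 0, "ry": 0, "rz": 0, "fingers": 255},
    {"dx": 8, "dy": 0, "dz": 0, "rx": 0, "ry": 0, "rz": 0, "fingers": 255},
    {"dx": 10, "dy": 0, "dz": 0, "rx": 0, "ry": 0, "rz": 0, "fingers": 255},
    {"dx": 10, "dy": 0, "dz": 0, "rx": 0, "ry": 0, "rz": 0, "fingers": 255},
  ],
)

```text
t: 49.9
tool_pos: [0.5812, -0.0227, 0.0743]
eef_rot: [0.0, 0.999, -0.041, -0.002]
ft_force: [-11.4, 0.4, 8.9]
gripper_width: 0.0005
grasp_force: 5.6
```

Firm stop at the same place as before (x 0.581), so it has clicked home. I retreat and do the last check.

jog_arm(
  moves=[
    {"dx": -10, "dy": 0, "dz": 0, "rx": 0, "ry": 0, "rz": 0, "fingers": 255},
    {"dx": -30, "dy": 0, "dz": 0, "rx": 0, "ry": 0, "rz": 0, "fingers": 255},
    {"dx": -50, "dy": 0, "dz": -20, "rx": 0, "ry": 0, "rz": 0, "fingers": 255},
    {"dx": -65, "dy": 0, "dz": -60, "rx": 0, "ry": 0, "rz": 0, "fingers": 255},
    {"dx": -75, "dy": 0, "dz": -110, "rx": 0, "ry": 0, "rz": 0, "fingers": 255},
    {"dx": -80, "dy": 0, "dz": -160, "rx": 0, "ry": 0, "rz": 0, "fingers": 255},
    {"dx": -80, "dy": 10, "dz": -210, "rx": 0, "ry": 0, "rz": 0, "fingers": 255},
    {"dx": -80, "dy": 10, "dz": -255, "rx": 0, "ry": 0, "rz": 0, "fingers": 255},
  ],
)

```text
t: 50.7
tool_pos: [0.5014, -0.0269, 0.3321]
eef_rot: [-0.0, 0.999, -0.041, 0.001]
ft_force: [1.1, -0.7, 0.4]
gripper_width: 0.0003
grasp_force: 0.0
```

jog_arm(
  moves=[
    {"dx": 0, "dy": 0, "dz": -20, "rx": 0, "ry": 0, "rz": 0, "fingers": 255},
    {"dx": 0, "dy": 0, "dz": -20, "rx": 0, "ry": 0, "rz": 0, "fingers": 255},
    {"dx": 0, "dy": 0, "dz": -20, "rx": 0, "ry": 0, "rz": 0, "fingers": 255},
  ],
)

```text
t: 51.0
tool_pos: [0.5019, -0.026, 0.3493]
eef_rot: [-0.0, 0.999, -0.041, 0.0]
ft_force: [-0.5, -0.5, -0.8]
gripper_width: 0.0008
grasp_force: 0.0
```

```bash
python3 - <<'E'
from meas2 import *
from door import X,Y
O=np.array([.5963,.0027])
fine("wrist","wk")
P=cloud("wk_0");q=P.reshape(-1,3);q=q[(q[:,2]>.103)&(q[:,2]<.122)]
S=np.c_[(q[:,:2]-O)@X,(q[:,:2]-O)@Y];S=S[(abs(S[:,0])<.02)&(S[:,1]>-.07)&(S[:,1]<.085)]
vx,vy,x0,y0=cv2.fitLine(S.astype(np.float32),cv2.DIST_HUBER,0,.01,.01).ravel();print("door",vx/vy,"x",x0,len(S))
hsv=cv2.cvtColor(load("wk_0")[3],cv2.COLOR_BGR2HSV)
for n,(lo,hi) in {"blue":((95,90,30),(125,255,255)),"clay":((0,110,80),(15,255,255))}.items():
    m=(cv2.inRange(hsv,lo,hi)>0)&(P[...,2]>.085)&(P[...,2]<.102); k,l,st,c=cv2.connectedComponentsWithStats(m.astype(np.uint8))
    j=1+np.argmax(st[1:,4]);t=P[l==j];(x,y),rr=cv2.minEnclosingCircle((t[:,:2]*1000).astype(np.float32));p=np.array([x,y])/1e3-O;print(n,np.median(t[:,2]),rr,p@X,p@Y)
E
```

```text
pose [0.5963 0.0029] -0.08049867278110213 plane [-0.0007  0.0003  0.0488] 28158 0.00037633642612692634
h mm kr kl fr fl [39.9498 39.928  39.9533 39.7914] tops [88.8423 88.892  88.7303 88.6527]
[[ 0.5004 -0.1347]
 [ 0.5228  0.1542]
 [ 0.6789 -0.149 ]
 [ 0.7031  0.1395]]
door 0.0017765341 x 0.00035635944 1415
blue 0.09093629637533221 25.271343231201172 0.060222162222955185 0.04182762717959908
clay 0.09099377438672918 25.088335037231445 0.058059791441766456 -0.040141471504738055
```

The stand is level, both caddies are centred and upright, and the door is shut. Handing in.

```bash
python3 -c "
from cell import r
print(r.close_job())"
```

```text
the job is handed in; nothing more can be done
None
```

Job handed in at about 51 s: the stand is level to about 0.1 mm, the clay and blue caddies (no white one seen) are upright in the bay, the door is shut on its catch, and I did not touch the cup; the clay caddy was found shifted against the shut door, so I re-seated it and reopened and reshut the door.

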